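Set up the glue station: dock the tray, stand up the toppled bottles

TASK

Seat the plywood bottle tray by its handle onto the metal dock so that both pegs enter its two holes and it sits fully down and flat, then swing the dock's turn latch fully shut over the tray's rim. After that, pick up every toppled glue bottle and stand it upright inside the tray, foot flat on the tray floor. Leave the sanding block, the sandpaper roll and the tape measure where they are.

Things in the scene. Friction and masses are not known exactly. Their poses are not given: they have to be found in the camera images.
- tray: Loose plywood tray, 180 x 180 mm, about 0.4 kg. Origin: centre of its underside, z up. Floor 14 mm thick; rim 6 mm wide, up to 20 mm. Two through holes 16 mm across at x = 0, y = +66 and -66 mm. Works the same turned half round. Bottles fit two on either side of the handle, e.g. at x = +-48, y = +-45 mm.
- tray_handle (a point): Centre of the tray's wooden handle bar, 47 mm above the tray's underside, over its middle. The bar is 18 mm wide (tray x), 100 mm long (tray y), 14 mm thick, on two posts at y = +-42 mm; its top is 54 mm above the underside.
- dock: Fixed aluminium plate, 150 x 150 x 15 mm. Origin: centre of its underside, on the bench; z up; -x side towards the robot. Two steel pegs 12 mm across, tips tapered to 6 mm, at x = 0, y = +66 and -66 mm, 12 mm tall above the plate. With the tray seated its origin is 15 mm straight above the dock's, y axes parallel (either way round).
- latch (a joint): Angle of the dock's turn latch (rad) about a vertical axis, growing clockwise from above, 0 to 1.62. Near 0: open, tail with knob towards dock -y, tongue towards dock +y, clear of the tray. 1.57: shut, tongue towards dock +x over the seated tray's rim (3 mm above it), knob towards dock -x. Stays where left (friction, 1 N at the knob). A tray not fully down blocks it.
- latch_knob (a point): Top centre of the latch's upright black knob, 16 mm across and 30 mm tall (top 76 mm above the bench), 45 mm from the pivot axis. It turns with the latch.
- latch_pivot (a point): Point on the latch's vertical pivot axis, on the top face of the latch bar (8 mm thick, 38 to 46 mm above the bench), 112 mm from the dock's centre towards dock -x. The tongue reaches 40 mm from the pivot.
- bottle1: Square white glue bottle, about 0.13 kg: body 44 x 44 mm, 74 mm tall; grey collar 22 mm across from 74 to 91 mm; nozzle tapering to 8 mm at 110 mm. Centre of mass about 42 mm up. Starts lying on a flat side on the bench, nozzle roughly to the left or right. Origin: centre of its foot, on its axis; z axis from foot to nozzle (up when it stands). May be absent.
- bottle2: Square white glue bottle, about 0.13 kg: body 44 x 44 mm, 74 mm tall; grey collar 22 mm across from 74 to 91 mm; nozzle tapering to 8 mm at 110 mm. Centre of mass about 42 mm up. Starts lying on a flat side on the bench, nozzle roughly to the left or right. Origin: centre of its foot, on its axis; z axis from foot to nozzle (up when it stands). May be absent.
- bottle3: Square white glue bottle, about 0.13 kg: body 44 x 44 mm, 74 mm tall; grey collar 22 mm across from 74 to 91 mm; nozzle tapering to 8 mm at 110 mm. Centre of mass about 42 mm up. Starts lying on a flat side on the bench, nozzle roughly to the left or right. Origin: centre of its foot, on its axis; z axis from foot to nozzle (up when it stands). May be absent.
- bottle4: Square white glue bottle, about 0.13 kg: body 44 x 44 mm, 74 mm tall; grey collar 22 mm across from 74 to 91 mm; nozzle tapering to 8 mm at 110 mm. Centre of mass about 42 mm up. Starts lying on a flat side on the bench, nozzle roughly to the left or right. Origin: centre of its foot, on its axis; z axis from foot to nozzle (up when it stands). May be absent.
- sanding_block: Rubber and cork sanding block, 100 x 60 x 40 mm, origin at the centre of its underside, 0.2 kg. A bystander: leave it where it is.
- paper_roll: Brown roll of sandpaper standing on end, 56 mm across, 70 mm tall, origin at the centre of its underside, 0.25 kg. Behind it is a fixed row of blue bins, 110 mm tall, near sides at world x = 0.81 m. A bystander: leave it where it is.
- tape_measure: Black and yellow tape measure, 70 x 42 x 68 mm, origin at the centre of its underside, 0.3 kg. A bystander: leave it where it is.
Things that resemble listed ones, but are neither listed nor needed, are in the scene too. What is shaped like the bottle2 but pink is not meant.

How it is judged:
By the outcome, as a careful person would: the job done as asked, in the order asked, and still so for the second after the job is handed in, with the robot touching nothing.
Of bottle1, bottle2, bottle3, bottle4 only 3 to 4 are there at a start; the rules pass over those that are not, and their reading is None.
At some moment in a run one of tray may be knocked a few centimetres aside while the robot is not near it.
Once in a run the grip may slacken for a moment while it holds something.
It also fails if it takes over 208 s, if anything falls off the work surface, if the arm or the gripper's body presses on something with over 40 N, if the wrist force passes 120 N, or if a joint passes its speed limit or range.

ROBOT

A 7-joint arm with a two-finger parallel gripper is mounted at the origin on the work surface. World frame = base frame: x ahead of the robot, y to its left, z up, the work surface at z = 0. Lengths are in m, angles in degrees, forces in N, time in s.
With the tool pointing down it reaches from about 0.425 to 0.825 m from the base axis. Payload 3.6 kg.
Tool frame: the origin (TCP) lies at the very end of the fingers, on their centre line; the grasp point (between the pads) lies 19 mm behind it; z points along the fingers, y is the direction in which the jaws open and shut (so a half turn about z gives the same grasp; the last joint's range is limited). The gripper opens to 85 mm and grips with 20 to 120 N. Pads are 22 mm wide; open, the fingers measure 114 mm over their backs; the gripper's body (76 mm by 85 mm) begins 54 mm behind the grasp point. The pads swing forward as they close: fully open they stand 13 mm farther back than shut.
Start: joints at [70.273, 35.231, -0.722, 81.555, 0.464, 63.22, -2.315], TCP at [0.203, -0.617, 0.231] pointing down, gripper open.
Joint ranges: [-178.69, 178.69], [-17.37, 117.87], [-77.05, 75.6], [15.02, 138.74], [-78.02, 258.01], [0.78, 113.62], [-162.83, 162.83]. Speed limits (degrees/s): [159.86, 159.86, 180, 180, 180, 180, 180].

INTERFACE

Orientations are given as [roll, pitch, yaw] about the fixed x, y, z axes, in that order (R = Rz(yaw) Ry(pitch) Rx(roll)).
In Python, from workcell import status, camera, get_calibration, job gives the robot as it stands. The module is installed in compiled form; this text tells all that it offers.
- The arm moves only by the tool send_rows, never from a script. Its argument "increments" is a list of rows, each an object with "offset": the shift along the world's x, y, z scaled (see below), a list of three; "delta_rot": the turn, a rotation vector about the world's x, y, z scaled (see below), a list of three. In form: [{"offset": [tx, ty, tz], "delta_rot": [ax, ay, az]}, ...]. A call has 1 to 20 rows; each row is the pose to reach, as a shift and turn from the pose commanded when the call began, turning the shorter way round; what a row does not reach only later rows make up. The controller multiplies each number of a shift by 20 cm and each number of a turn by pi rad. A row lasts 1/10 s, in which the tool goes at most 50 mm and 8.59 degrees, less where a joint would pass 70% of its speed; a pose out of reach is approached as far as the arm can. A call with a number of a shift or a turn outside -1 to 1 is refused whole. A call with a gripper value outside its range is refused whole. "claw" is the closure, from -1 (fully open) to 1 (shut), set as the call begins (left out, the last holds). The fingers move at their own pace and stop on an object; "force" is the grip in N (left out, the last holds). Time passes only in rows, so rows that repeat a pose let the fingers close. It gives the time, the measured TCP pose, the force and the opening at its end, in the units of the state.
- status.get_state(): the state, without advancing time (a new reading comes with each control period).
- camera(name): name is "side" or "top" or "wrist"; returns (picture, depth): 400x640x3 uint8, blue, green, red; 400x640 float32, m along the optical axis (not along the pixel's ray), 0 where there is no reading.
- get_calibration(name): a dict with "camera_matrix" (3x3 intrinsics, pixels), "k1" (the pictures are not rectified: a ray, as slopes to the right and down, at radius r is drawn at 1 + k1 r^2 times it, then the intrinsics apply), "origin" and "orientation" of the camera in the world. Camera axes: x right, y up, looking along -z (the intrinsics and any distortion apply to the point x, -y, -z); pixel columns grow to the right and rows downward; lengths in m; the calibration is good to about 2 mm. A picture is of the moment at which its call begins: read the wrist's pose just before it. get_calibration takes no time and is no camera call; for the wrist camera it gives the pose at the moment of the call.
- job.job_done(): hands the job in, once; it reports no verdict.
The state is a dict: "t": time; "q": joint angles; "qd": joint speeds; "tau": joint torques, N m; "ee_pos": TCP position; "tool_rot": TCP orientation; "contact_force": force on the tool from outside, world axes, zero at the start; "moment": the same for the moment, N m; "finger_gap": finger opening in m.
Only numpy, scipy, OpenCV 4.12 (cv2) and the standard library are available. Lean on these libraries where they do the work, as an engineer would, in place of code of your own. Each camera call takes 0.05 s, during which the arm holds its last target.

## Working session

There is one attempt and no reset: what is moved stays moved. The work goes in short steps, Python scripts to look and compute and a tool call to move; the robot and the scene stay as the last step left them, time stands still between calls to the robot, and variables do not carry over. Pictures are saved under pics/ and viewed, and the job is handed in when it is done.

Besides the shell and the picture viewer there is one more tool, called after "Request:" by a JSON object that holds its "name" and its "arguments", one argument or row to a line. send_rows: Moves the arm, as the interface text tells. Its arguments: {"type":"object","properties":{"increments":{"type":"array","items":{"type":"object","properties":{"offset":{"type":"array","items":{"type":"number"}},"delta_rot":{"type":"array","items":{"type":"number"}}}}},"claw":{"type":"number"},"force":{"type":"number"}},"required":["increments"]}

```bash
ls; mkdir -p pics; cat > h.py <<'E'
import numpy as np, cv2
from workcell import status, camera, get_calibration, job
from scipy.spatial.transform import Rotation as R
def snap(name,fn=None):
    c=get_calibration(name); im,d=camera(name)
    if fn: cv2.imwrite('pics/'+fn+'.png',im)
    np.savez('last_'+name+'.npz',im=im,d=d,K=c['camera_matrix'],k1=c['k1'],o=c['origin'],q=np.array(c['orientation']))
    return im,d,c
def rotm(c):
    o=np.array(c['orientation'],float)
    if o.shape==(3,3): return o
    return R.from_euler('xyz',o,degrees=True).as_matrix()
def slopes(c,u,v):
    K=np.array(c['camera_matrix']);k=c['k1']
    p=np.array([(u-K[0,2])/K[0,0],(v-K[1,2])/K[1,1]])
    s=p.copy()
    for _ in range(20): s=p/(1+k*(s@s))
    return s
def ray(c,u,v):
    s=slopes(c,u,v); return np.array(c['origin']),rotm(c)@np.array([s[0],-s[1],-1.0])
def onz(c,u,v,z):
    o,r=ray(c,u,v); return o+r*(z-o[2])/r[2]
def atd(c,u,v,d):
    o,r=ray(c,u,v); return o+r*d
def proj(c,P):
    K=np.array(c['camera_matrix']);p=rotm(c).T@(np.array(P)-np.array(c['origin']))
    s=np.array([p[0],-p[1]])/-p[2]; s=s*(1+c['k1']*(s@s))
    return K[0,0]*s[0]+K[0,2],K[1,1]*s[1]+K[1,2]
def cloud(c,d):
    K=np.array(c['camera_matrix']);k=c['k1']
    v,u=np.mgrid[0:d.shape[0],0:d.shape[1]]
    p=np.stack([(u-K[0,2])/K[0,0],(v-K[1,2])/K[1,1]],-1); s=p.copy()
    for _ in range(20): s=p/(1+k*(s**2).sum(-1,keepdims=True))
    q=np.stack([s[...,0]*d,-s[...,1]*d,-d],-1)
    return q@rotm(c).T+np.array(c['origin'])
E
python3 - <<'E'
from h import *
print(status.get_state())
for n in('top','side','wrist'):
    im,d,c=snap(n,n+'0'); print(n,c)
E
```

```text
pics
{'t': 0.0, 'q': array([70.27315221, 35.29200089, -0.72194875, 81.64103382,  0.46506007,
       63.22146937, -2.31366191]), 'qd': array([ 0.06554222,  0.06256344,  0.03237351,  0.04539249, -0.02833381,
        0.08607785, -0.01839723]), 'tau': array([-7.26290928e-04, -4.69218600e+01,  2.58839149e-01, -1.71034509e+01,
        9.96972987e-03,  9.65461921e-03,  6.75687858e-06]), 'ee_pos': array([ 0.202863  , -0.61671699,  0.23010873]), 'tool_rot': array([-1.79848436e+02,  3.65545442e-03,  1.82131032e+01]), 'contact_force': array([0.28969834, 0.40622352, 0.18317939]), 'moment': array([ 0.04123449, -0.0653247 , -0.00830521]), 'finger_gap': 0.08501073519887414}
top {'camera_matrix': array([[379.19753613,   0.        , 317.10538604],
       [  0.        , 379.19753613, 196.26928597],
       [  0.        ,   0.        ,   1.        ]]), 'k1': -0.02663496949587868, 'origin': array([0.4779994 , 0.00792416, 1.24192523]), 'orientation': array([  3.24438917,  -1.30584302, -91.6617889 ])}
side {'camera_matrix': array([[464.06325455,   0.        , 316.79664675],
       [  0.        , 464.06325455, 194.62457537],
       [  0.        ,   0.        ,   1.        ]]), 'k1': -0.1404570025581262, 'origin': array([-0.29637861,  0.81410738,  0.93736192]), 'orientation': array([  54.25982154,    0.30541676, -134.78546852])}
wrist {'camera_matrix': array([[316.68895408,   0.        , 314.70095444],
       [  0.        , 316.68895408, 197.05868702],
       [  0.        ,   0.        ,   1.        ]]), 'k1': -0.03160198594976736, 'origin': array([ 0.27557303, -0.5915414 ,  0.37405425]), 'orientation': array([-17.61846917,   0.10927289, -71.69593883])}
```

View pics/top0.png

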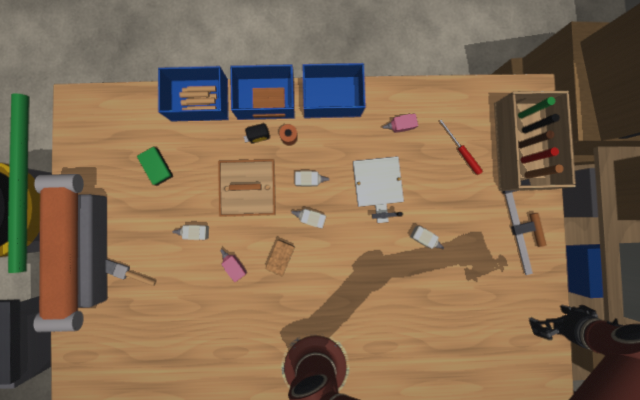

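View pics/side0.png

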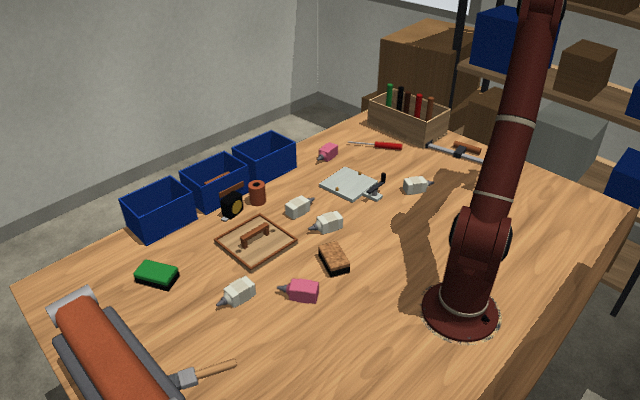

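View pics/wrist0.png

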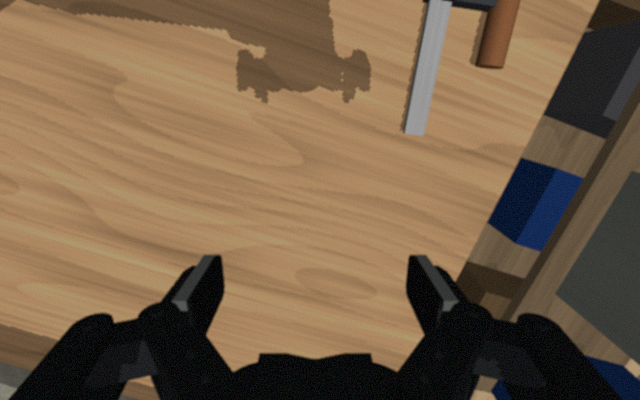

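The top view shows the tray around (247,187), the dock around (378,181) and the latch around (385,213). There are four white bottles, at about (307,178), (312,217), (193,232) and (426,237). The pink ones are decoys. I'll measure these next.

```bash
python3 - <<'E'
from h import *
z=np.load('last_top.npz');im=z['im'];d=z['d']
c=dict(camera_matrix=z['K'],k1=float(z['k1']),origin=z['o'],orientation=z['q'])
P=cloud(c,d)
hsv=cv2.cvtColor(im,cv2.COLOR_BGR2HSV)
# bench check
print('bench z',np.median(P[300,150:250,2]), 'latch etc')
m=((hsv[...,1]<70)&(hsv[...,2]>110)&(P[...,2]<0.12)&(P[...,2]>0.008)).astype(np.uint8)*255
m[:, :160]=0; m[:,480:]=0; m[:130]=0;m[290:]=0
n,l,s,ce=cv2.connectedComponentsWithStats(m)
for i in range(1,n):
    if s[i,4]<40: continue
    q=P[l==i]; zz=q[:,2]
    r=cv2.minAreaRect(((q[:,:2])*1000).astype(np.float32))
    print(i,ce[i].round(),s[i,4],'zq',np.percentile(zz,[5,50,95]).round(4),'rect mm',np.round(r[0]),np.round(r[1]),round(r[2],1))
big=cv2.resize(im[140:290,160:470],None,fx=2.5,fy=2.5,interpolation=cv2.INTER_CUBIC)
cv2.imwrite('pics/top0z.png',big)
t=im[145:230,340:420]; cv2.imwrite('pics/dock0z.png',cv2.resize(t,None,fx=7,fy=7,interpolation=cv2.INTER_CUBIC))
E
```

```text
bench z -0.00014777352758388318 latch etc
2 [378. 182.] 2104 zq [0.0104 0.0146 0.0185] rect mm [ 577. -223.] [178. 147.] 4.5
3 [307. 179.] 351 zq [0.0366 0.0434 0.0475] rect mm [602.   6.] [83. 42.] 88.7
5 [312. 218.] 350 zq [0.0329 0.0434 0.0471] rect mm [478.  -0.] [86. 44.] 70.2
8 [383. 220.] 48 zq [0.0086 0.0126 0.0453] rect mm [ 464. -232.] [16. 37.] 4.9
9 [193. 232.] 343 zq [0.0376 0.0434 0.0475] rect mm [443. 374.] [82. 43.] 87.7
10 [426. 238.] 345 zq [0.0354 0.0434 0.0474] rect mm [ 401. -368.] [89. 45.] 58.2
```

View pics/top0z.png

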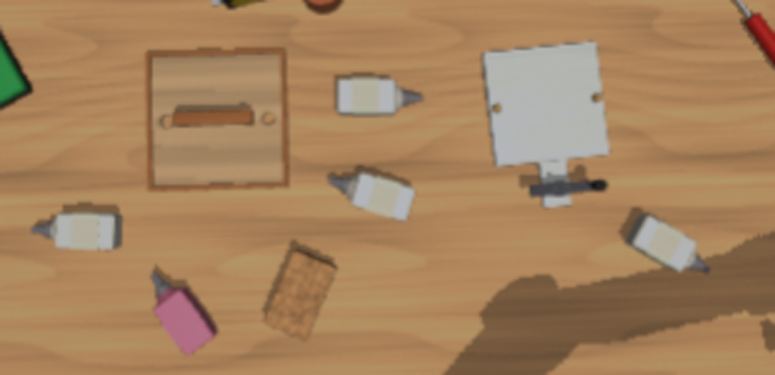

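View pics/dock0z.png

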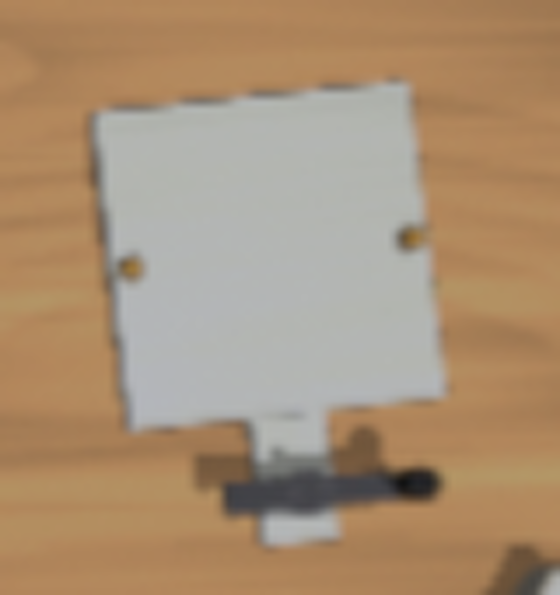

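Request:
{"name": "send_rows", "arguments": {
  "increments": [
    {"offset":[0.25,0.25,0.12],"delta_rot":[0,0,0.045]},
    {"offset":[0.5,0.5,0.25],"delta_rot":[0,0,0.09]},
    {"offset":[0.75,0.75,0.37],"delta_rot":[0,0,0.13]},
    {"offset":[1,1,0.5],"delta_rot":[0,0,0.2]},
    {"offset":[1,1,0.5],"delta_rot":[0,0,0.2]}
  ],
  "claw": -1
}}

```text
t: 0.65
ee_pos: [0.3707, -0.4491, 0.3149]
tool_rot: [-180.0, -0.0, 54.4]
contact_force: [0.2, -0.1, -0.2]
finger_gap: 0.0855
```

Request:
{"name": "send_rows", "arguments": {
  "increments": [
    {"offset":[0.5,1,0],"delta_rot":[0,0,0.2]},
    {"offset":[0.5,1,0],"delta_rot":[0,0,0.2]},
    {"offset":[0.5,1,0],"delta_rot":[0,0,0.2]},
    {"offset":[0.5,1,0],"delta_rot":[0,0,0.2]},
    {"offset":[0.5,1,0],"delta_rot":[0,0,0.2]},
    {"offset":[0.5,1,0],"delta_rot":[0,0,0.2]},
    {"offset":[0.5,1,0],"delta_rot":[0,0,0.2]}
  ]
}}

```text
t: 1.35
ee_pos: [0.4695, -0.251, 0.3142]
tool_rot: [-179.9, 0.0, 90.2]
contact_force: [0.2, -0.7, -0.0]
finger_gap: 0.0852
```

```bash
python3 - <<'E'
from h import *
s=status.get_state();print(s['t'],s['ee_pos'],s['tool_rot'],s['qd'].max())
im,d,c=snap('wrist','w1'); print(c['origin'],c['orientation'])
z=np.load('last_top.npz');t=dict(camera_matrix=z['K'],k1=float(z['k1']),origin=z['o'],orientation=z['q'])
for (u,v) in [(131,266),(411,237)]:
    print('peg',onz(t,340+(u+.5)/7-.5,145+(v+.5)/7-.5,0.025))
E
```

```text
1.35 [ 0.4695193  -0.2509533   0.31419328] [-1.79939082e+02  3.24972053e-02  9.02213123e+01] 2.2611411596640885
[ 0.46823208 -0.17198088  0.45797365] [-17.6964377   0.0266093   0.3120971]
peg [ 0.58678826 -0.15612604  0.025     ]
peg [ 0.5968092  -0.28679196  0.025     ]
```

View pics/w1.png

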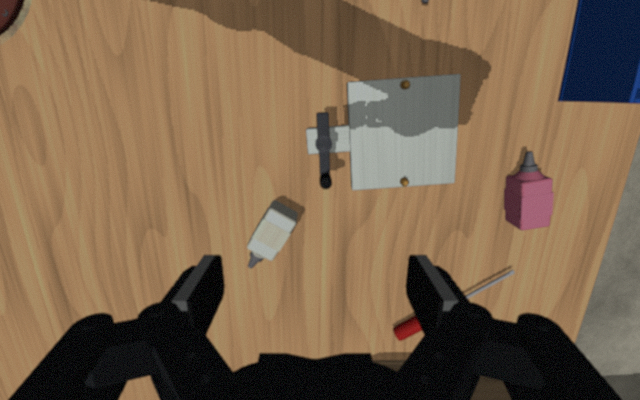

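The wrist view shows the dock with pegs at about (405,85) and (405,182), the latch pivot at about (325,143) and the knob at about (326,182). I'll refine the peg and knob pixels.

```bash
python3 - <<'E'
from h import *
z=np.load('last_wrist.npz');w=dict(camera_matrix=z['K'],k1=float(z['k1']),origin=z['o'],orientation=z['q']);im=z['im'];d=z['d']
hsv=cv2.cvtColor(im,cv2.COLOR_BGR2HSV)
m=((hsv[...,1]>80)&(hsv[...,0]<35)).astype(np.uint8)
pk=[]
for (a,b) in [(405,85),(405,182)]:
    s=m[b-10:b+11,a-10:a+11]; ys,xs=np.nonzero(s)
    n,l,st,ce=cv2.connectedComponentsWithStats(s)
    i=l[10,10]; 
    u,v=ce[i][0]+a-10,ce[i][1]+b-10
    p=onz(w,u,v,0.021);pk.append(p);print(st[i],u,v,p)
print('dist',np.linalg.norm(pk[0]-pk[1]),'mid',(pk[0]+pk[1])/2, 'yaw',np.degrees(np.arctan2(*(pk[0]-pk[1])[[1,0]]))-90)
P=cloud(w,d)
print('plate depth',np.median(P[125:150,380:440,2]))
q=P[75:195,340:470].reshape(-1,3);q=q[abs(q[:,2]-.015)<.006]
r=cv2.minAreaRect((q[:,:2]*1000).astype(np.float32));print(r)
k=P[100:195,310:340].reshape(-1,3)
a=k[k[:,2]>.065];b=k[(k[:,2]>.038)&(k[:,2]<.06)];print('knob',a.mean(0),len(a),a.min(0),a.max(0),'bar',b.min(0),b.max(0))
cv2.imwrite('pics/w1z.png',cv2.resize(im[60:200,295:475],None,fx=4,fy=4,interpolation=cv2.INTER_CUBIC))
E
```

```text
[ 6  6  9  8 54] 404.77777777777777 84.25925925925927 [ 0.58578191 -0.15585485  0.021     ]
[  0   6  21  15 171] 405.0701754385965 187.3684210526316 [ 0.59864697 -0.29605374  0.021     ]
dist 0.14078791987418712 mid [ 0.59221444 -0.22595429  0.021     ] yaw 5.242945168683789
plate depth 0.016402318607670135
((584.2286987304688, -222.150146484375), (163.55630493164062, 151.095703125), 4.359469413757324)
knob [ 0.48113946 -0.26972507  0.09368518] 150 [ 0.46823208 -0.28326131  0.06517952] [ 0.48937128 -0.17198088  0.45797365] bar [ 0.46873368 -0.27513934  0.04148463] [ 0.48951413 -0.19082307  0.05996192]
```

View pics/w1z.png

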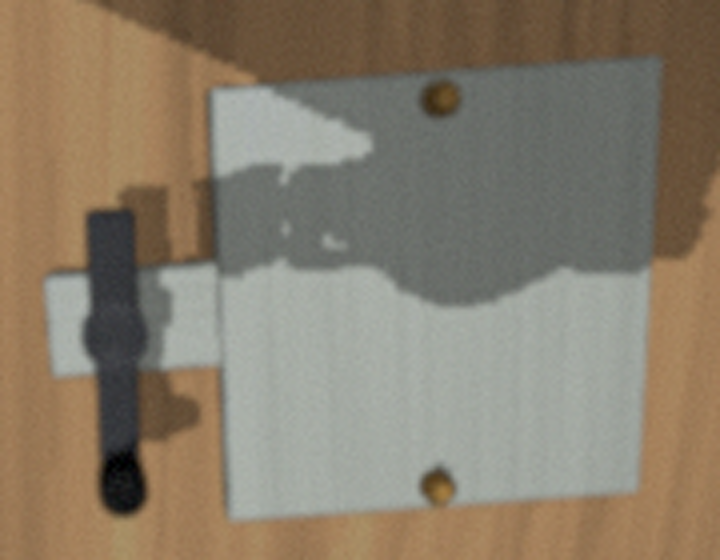

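```bash
python3 - <<'E'
from h import *
z=np.load('last_wrist.npz');w=dict(camera_matrix=z['K'],k1=float(z['k1']),origin=z['o'],orientation=z['q'])
g=lambda u,v,s,a,b:(a+(u+.5)/s-.5,b+(v+.5)/s-.5)
A=onz(w,*g(440,98,4,295,60),.023);B=onz(w,*g(438,487,4,295,60),.023)
print(A,B,np.linalg.norm(A-B),(A+B)/2,np.degrees(np.arctan2(*(A-B)[[1,0]]))-90)
print('corners',[onz(w,*g(u,v,4,295,60),.015).round(4) for u,v in[(210,88),(662,56),(640,493),(231,520)]])
print('knob top',onz(w,*g(123,487,4,295,60),.076),'pivot',onz(w,*g(115,331,4,295,60),.046))
z=np.load('last_top.npz');t=dict(camera_matrix=z['K'],k1=float(z['k1']),origin=z['o'],orientation=z['q'])
h=lambda u,v,s,a,b:g(u,v,s,a,b)
T=[onz(t,*g(u,v,2.5,160,140),.02).round(4) for u,v in[(149,51),(286,48),(288,184),(150,188)]]
print('tray corners',T,np.mean(T,0))
H=[onz(t,*g(u,v,2.5,160,140),.014).round(4) for u,v in[(167,122),(267,118)]];print('holes',H,np.mean(H,0))
E
```

```text
[ 0.58502987 -0.15576503  0.023     ] [ 0.59588574 -0.28663389  0.023     ] 0.13131834386169447 [ 0.5904578  -0.22119946  0.023     ] 4.741960548429148
corners [array([ 0.5107, -0.1531,  0.015 ]), array([ 0.6597, -0.1413,  0.015 ]), array([ 0.6724, -0.2905,  0.015 ]), array([ 0.5237, -0.3016,  0.015 ])]
knob top [ 0.48191158 -0.27326264  0.076     ] pivot [ 0.47958761 -0.22901408  0.046     ]
tray corners [array([0.6723, 0.2909, 0.02  ]), array([0.6715, 0.1139, 0.02  ]), array([0.4954, 0.1153, 0.02  ]), array([0.4953, 0.2921, 0.02  ])] [0.583625 0.20305  0.02    ]
holes [array([0.5801, 0.2703, 0.014 ]), array([0.5817, 0.141 , 0.014 ])] [0.5809  0.20565 0.014  ]
```

Request:
{"name": "send_rows", "arguments": {
  "increments": [
    {"offset":[0.27,0.92,0],"delta_rot":[0,0,0]},
    {"offset":[0.27,0.92,0],"delta_rot":[0,0,0]},
    {"offset":[0.27,0.92,0],"delta_rot":[0,0,0]},
    {"offset":[0.27,0.92,0],"delta_rot":[0,0,0]}
  ]
}}

```text
t: 1.8
ee_pos: [0.5241, -0.0663, 0.3144]
tool_rot: [180.0, 0.0, 90.0]
contact_force: [1.1, 0.9, -0.4]
finger_gap: 0.0855
```

Request:
{"name": "send_rows", "arguments": {
  "increments": [
    {"offset":[0.27,0.92,0],"delta_rot":[0,0,0]},
    {"offset":[0.27,0.92,0],"delta_rot":[0,0,0]},
    {"offset":[0.27,0.92,0],"delta_rot":[0,0,0]},
    {"offset":[0.27,0.92,0],"delta_rot":[0,0,0]},
    {"offset":[0.27,0.92,0],"delta_rot":[0,0,0]},
    {"offset":[0.27,0.92,0],"delta_rot":[0,0,0]}
  ]
}}

```text
t: 2.4
ee_pos: [0.5782, 0.116, 0.3137]
tool_rot: [-179.9, 0.1, 90.1]
contact_force: [-0.2, -0.4, 0.4]
finger_gap: 0.0853
```

```bash
python3 - <<'E'
from h import *
s=status.get_state();print(s['t'],s['ee_pos'],s['tool_rot'],s['qd'].max())
im,d,c=snap('wrist','w2'); print(c['origin'],c['orientation'])
E
```

```text
2.4 [0.57824792 0.11602476 0.3137312 ] [-1.79942653e+02  8.67681224e-02  9.01426767e+01] 2.372041809653286
[0.57704518 0.19516419 0.45741506] [-17.7465079    0.02491062   0.23680455]
```

View pics/w2.png

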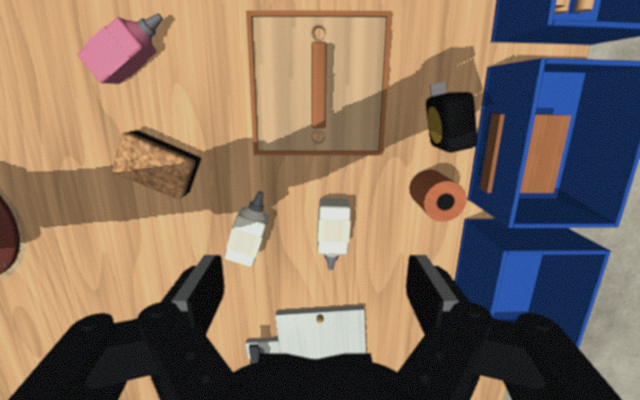

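The wrist view shows the tray handle bar from about (319,42) to (319,128), with the holes at (319,33) and (319,137).

```bash
python3 - <<'E'
from h import *
z=np.load('last_wrist.npz');w=dict(camera_matrix=z['K'],k1=float(z['k1']),origin=z['o'],orientation=z['q']);im=z['im'];d=z['d']
P=cloud(w,d)[5:160,240:400].reshape(-1,3)
q=P[(P[:,2]>.045)&(P[:,2]<.065)]
r=cv2.minAreaRect((q[:,:2]*1000).astype(np.float32));print(len(q),r,np.median(q[:,2]))
C=[onz(w,u,v,.02).round(4) for u,v in[(248,12),(391,12),(383,154),(254,154)]];print(C,np.mean(C,0))
H=[onz(w,u,v,.014).round(4) for u,v in[(319,33),(319,137)]];print(H)
print([onz(w,u,v,.054).round(4) for u,v in[(312,42),(327,42),(325,128),(312,128)]])
E
```

```text
1302 ((581.2086791992188, 207.5194549560547), (17.781829833984375, 98.98157501220703), 0.0335361547768116) 0.055005133566525394
[array([0.4941, 0.2948, 0.02  ]), array([0.6707, 0.2956, 0.02  ]), array([0.6723, 0.1185, 0.02  ]), array([0.4927, 0.1178, 0.02  ])] [0.58245  0.206675 0.02    ]
[array([0.582 , 0.2721, 0.014 ]), array([0.583 , 0.1408, 0.014 ])]
[array([0.5735, 0.2556, 0.054 ]), array([0.5909, 0.2556, 0.054 ]), array([0.5899, 0.1569, 0.054 ]), array([0.5736, 0.1568, 0.054 ])]
```

Request:
{"name": "send_rows", "arguments": {
  "increments": [
    {"offset":[0.017,0.455,-0.2],"delta_rot":[0,0,0]},
    {"offset":[0.017,0.455,-0.5],"delta_rot":[0,0,0]},
    {"offset":[0.017,0.455,-0.93],"delta_rot":[0,0,0]},
    {"offset":[0.017,0.455,-0.93],"delta_rot":[0,0,0]},
    {"offset":[0.017,0.455,-0.93],"delta_rot":[0,0,0]},
    {"offset":[0.017,0.455,-0.93],"delta_rot":[0,0,0]},
    {"offset":[0.017,0.455,-0.93],"delta_rot":[0,0,0]}
  ]
}}

```text
t: 3.15
ee_pos: [0.5825, 0.2059, 0.1291]
tool_rot: [179.9, 0.1, 90.0]
contact_force: [-0.4, -0.8, 0.6]
finger_gap: 0.0854
```

```bash
python3 - <<'E'
from h import *
s=status.get_state();print(s['t'],s['ee_pos'],s['tool_rot'],s['qd'].max())
im,d,c=snap('wrist','w3')
E
```

```text
3.15 [0.58252949 0.20587854 0.12912428] [1.79937879e+02 6.08930423e-02 9.00010118e+01] 0.0751369416356139
```

View pics/w3.png

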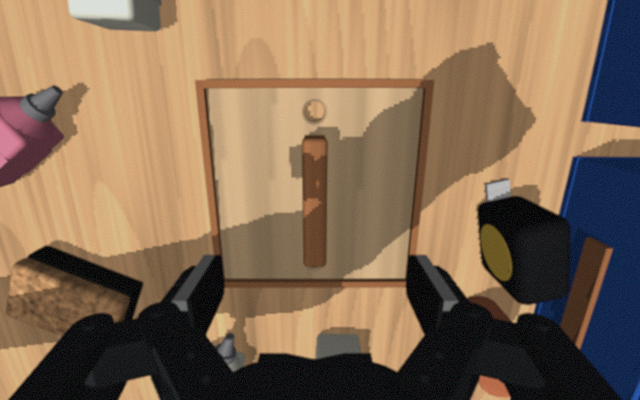

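The handle is centred between the fingers, with the bar at about (315,200). I'll lower and grip.

Request:
{"name": "send_rows", "arguments": {
  "increments": [
    {"offset":[0,0,-0.2],"delta_rot":[0,0,0]},
    {"offset":[0,0,-0.4],"delta_rot":[0,0,0]},
    {"offset":[0,0,-0.505],"delta_rot":[0,0,0]},
    {"offset":[0,0,-0.505],"delta_rot":[0,0,0]},
    {"offset":[0,0,-0.505],"delta_rot":[0,0,0]}
  ]
}}

```text
t: 3.7
ee_pos: [0.5831, 0.2083, 0.0297]
tool_rot: [179.8, -0.1, 90.1]
contact_force: [-0.3, 0.0, -0.0]
finger_gap: 0.0856
```

Request:
{"name": "send_rows", "arguments": {
  "increments": [
    {"offset":[0,0,0],"delta_rot":[0,0,0]},
    {"offset":[0,0,0],"delta_rot":[0,0,0]},
    {"offset":[0,0,0],"delta_rot":[0,0,0]},
    {"offset":[0,0,0],"delta_rot":[0,0,0]},
    {"offset":[0,0,0],"delta_rot":[0,0,0]},
    {"offset":[0,0,0],"delta_rot":[0,0,0]},
    {"offset":[0,0,0],"delta_rot":[0,0,0]},
    {"offset":[0,0,0],"delta_rot":[0,0,0]}
  ],
  "claw": 1,
  "force": 90
}}

```text
t: 4.5
ee_pos: [0.5818, 0.2084, 0.0283]
tool_rot: [179.9, -0.0, 90.2]
contact_force: [-0.7, -0.2, 6.4]
finger_gap: 0.0162
```

Request:
{"name": "send_rows", "arguments": {
  "increments": [
    {"offset":[0,0,0.05],"delta_rot":[0,0,0]},
    {"offset":[0,0,0.1],"delta_rot":[0,0,0]},
    {"offset":[0,0,0.2],"delta_rot":[0,0,0]},
    {"offset":[0,0,0.35],"delta_rot":[0,0,0]},
    {"offset":[0,0,0.5],"delta_rot":[0,0,0]},
    {"offset":[0,0,0.6],"delta_rot":[0,0,0]},
    {"offset":[0,0,0.6],"delta_rot":[0,0,0]},
    {"offset":[0,0,0.6],"delta_rot":[0,0,0]}
  ]
}}

```text
t: 5.3
ee_pos: [0.5804, 0.2078, 0.1468]
tool_rot: [-179.9, 0.0, 90.2]
contact_force: [-0.8, -0.7, -6.5]
finger_gap: 0.0168
```

```bash
python3 - <<'E'
from h import *
s=status.get_state();print(s['t'],s['ee_pos'],s['tool_rot'],s['contact_force'],s['finger_gap'])
im,d,c=snap('wrist','w4')
E
```

```text
5.3 [0.58041844 0.20781669 0.14678312] [-1.79913658e+02  4.60005084e-02  9.02179863e+01] [-0.82702995 -0.67163532 -6.45899949] 0.016837415937346837
```

View pics/w4.png

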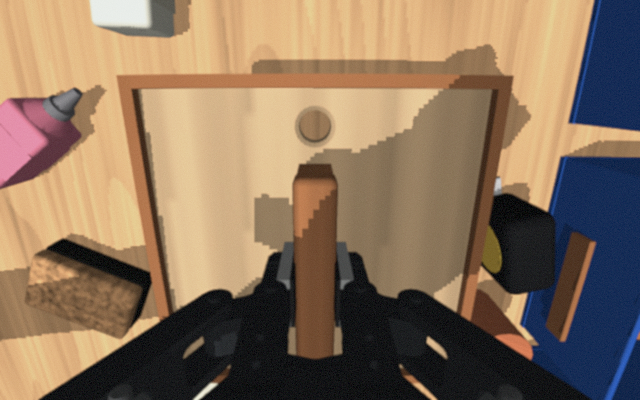

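The tray is held and level, with the far hole at (315,126). I'll find its offset from the tool.

```bash
python3 - <<'E'
from h import *
z=np.load('last_wrist.npz');w=dict(camera_matrix=z['K'],k1=float(z['k1']),origin=z['o'],orientation=z['q']);im=z['im'];d=z['d']
e=np.array([0.5804,0.2078]); zu=.1468-.0283
print('hole-tool',onz(w,315,126.5,zu+.014)[:2]-e)
for u,v in[(120,77),(512,77),(159,316),(475,316)]: print('rim-tool',onz(w,u,v,zu+.02)[:2]-e)
P=cloud(w,d); 
for b in [(100,160,200),(200,160,200),(100,400,440),(250,400,440)]:
    print(np.median(P[b[0]:b[0]+15,b[1]:b[2],2]))
E
```

```text
hole-tool [-0.0011017   0.06482155]
rim-tool [-0.0902832   0.08751691]
rim-tool [0.08866555 0.08848428]
rim-tool [-0.09114166 -0.04259791]
rim-tool [ 0.09242139 -0.04151822]
0.13371070328874848
0.1337499993396258
0.133546450701824
0.13354172741552006
```

Request:
{"name": "send_rows", "arguments": {
  "increments": [
    {"offset":[0,-0.06,0],"delta_rot":[0,0,0.0]},
    {"offset":[0,-0.18,0],"delta_rot":[0,0,0]},
    {"offset":[0,-0.36,0],"delta_rot":[0,0,0]},
    {"offset":[0,-0.54,0],"delta_rot":[0,0,0]},
    {"offset":[0,-0.72,0],"delta_rot":[0,0,0]},
    {"offset":[0,-0.9,0],"delta_rot":[0,0,0]},
    {"offset":[0,-1,0],"delta_rot":[0,0,0]}
  ]
}}

```text
t: 6.05
ee_pos: [0.5798, 0.0015, 0.1456]
tool_rot: [-179.8, 0.3, 89.9]
contact_force: [-0.1, -0.7, -5.5]
finger_gap: 0.0165
```

Request:
{"name": "send_rows", "arguments": {
  "increments": [
    {"offset":[0.01,-0.15,0],"delta_rot":[0,0,0.004]},
    {"offset":[0.02,-0.3,0],"delta_rot":[0,0,0.008]},
    {"offset":[0.03,-0.5,0],"delta_rot":[0,0,0.012]},
    {"offset":[0.04,-0.7,0],"delta_rot":[0,0,0.018]},
    {"offset":[0.05,-0.85,0],"delta_rot":[0,0,0.0244]},
    {"offset":[0.05,-0.95,0],"delta_rot":[0,0,0.0244]},
    {"offset":[0.05,-1,0],"delta_rot":[0,0,0.0244]},
    {"offset":[0.05,-1,0],"delta_rot":[0,0,0.0244]}
  ]
}}

```text
t: 6.85
ee_pos: [0.5898, -0.1944, 0.1461]
tool_rot: [-179.8, 0.0, 94.4]
contact_force: [0.0, 0.8, -4.5]
finger_gap: 0.0161
```

```bash
python3 - <<'E'
from h import *
s=status.get_state();print(s['t'],s['ee_pos'],s['tool_rot'],s['contact_force'],s['finger_gap'])
im,d,c=snap('wrist','w5')
im,d,c=snap('top','top5')
E
```

```text
6.85 [ 0.58980657 -0.1943764   0.14607459] [-1.79833539e+02  3.19004236e-02  9.43815931e+01] [ 0.01528039  0.80917076 -4.51307719] 0.016147320038206327
```

View pics/w5.png

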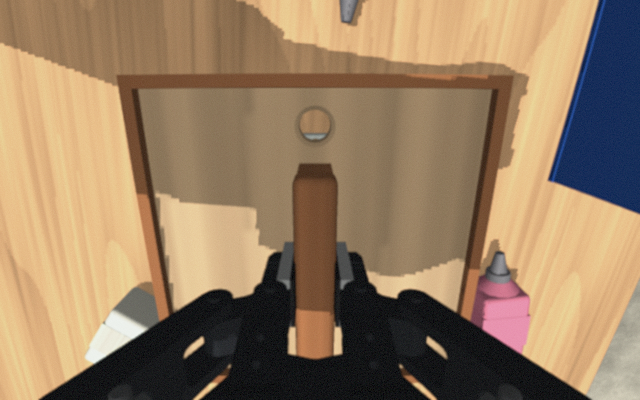

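View pics/top5.png

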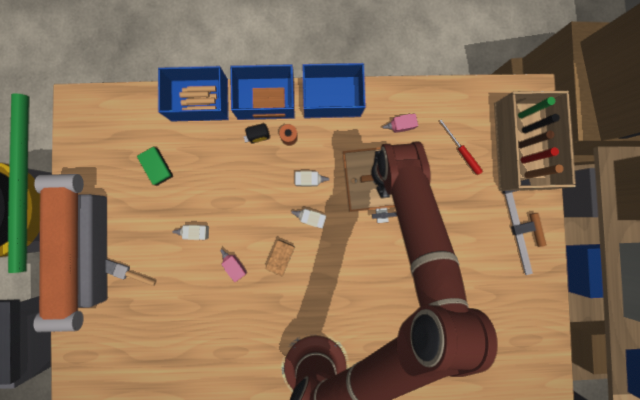

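Request:
{"name": "send_rows", "arguments": {
  "increments": [
    {"offset":[0.008,-0.06,0],"delta_rot":[0,0,0]},
    {"offset":[0.008,-0.128,0],"delta_rot":[0,0,0]},
    {"offset":[0.008,-0.128,-0.1],"delta_rot":[0,0,0]},
    {"offset":[0.008,-0.128,-0.2],"delta_rot":[0,0,0]},
    {"offset":[0.008,-0.128,-0.3],"delta_rot":[0,0,0]},
    {"offset":[0.008,-0.128,-0.38],"delta_rot":[0,0,0]},
    {"offset":[0.008,-0.128,-0.38],"delta_rot":[0,0,0]},
    {"offset":[0.008,-0.128,-0.38],"delta_rot":[0,0,0]}
  ]
}}

```text
t: 7.75
ee_pos: [0.5932, -0.2177, 0.0716]
tool_rot: [180.0, 0.0, 94.6]
contact_force: [1.0, -0.3, -4.5]
finger_gap: 0.0162
```

```bash
python3 - <<'E'
from h import *
s=status.get_state();print(s['t'],s['ee_pos'],s['tool_rot'],s['contact_force'],s['finger_gap'])
im,d,c=snap('wrist','w6')
E
```

```text
7.75 [ 0.59316974 -0.21769152  0.07160364] [1.79984404e+02 1.51351125e-02 9.45945257e+01] [ 0.95482098 -0.3422611  -4.45560497] 0.01618630299763403
```

View pics/w6.png

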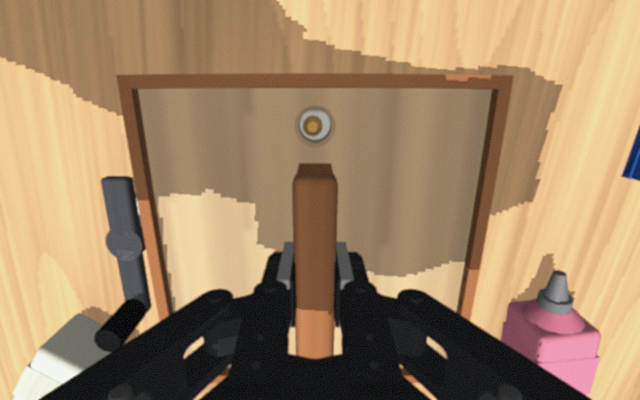

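The peg shows through the hole at (312,126), with the hole itself at (315,126).

```bash
python3 - <<'E'
from h import *
z=np.load('last_wrist.npz');w=dict(camera_matrix=z['K'],k1=float(z['k1']),origin=z['o'],orientation=z['q']);im=z['im'];d=z['d']
zu=.0716-.0283
print('hole',onz(w,315,126,zu+.014)); print('peg',onz(w,312.5,126.5,.025), onz(w,312.5,126.5,.027))
cv2.imwrite('pics/w6z.png',cv2.resize(im[100:150,280:350],None,fx=8,fy=8,interpolation=cv2.INTER_CUBIC))
E
```

```text
hole [ 0.58719619 -0.15280393  0.0573    ]
peg [ 0.58603779 -0.15603042  0.025     ] [ 0.58603516 -0.15585168  0.027     ]
```

View pics/w6z.png

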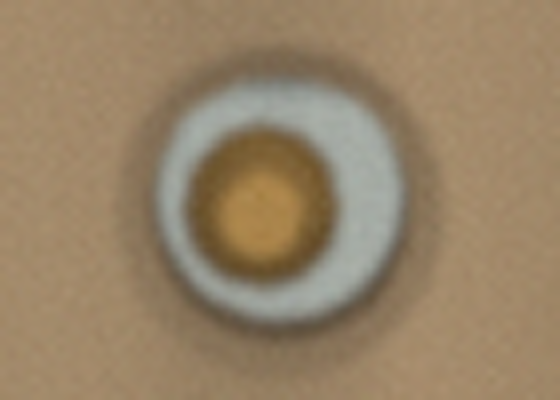

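Request:
{"name": "send_rows", "arguments": {
  "increments": [
    {"offset":[-0.006,-0.015,0],"delta_rot":[0,0,0]},
    {"offset":[-0.006,-0.015,-0.02],"delta_rot":[0,0,0]},
    {"offset":[-0.006,-0.015,-0.05],"delta_rot":[0,0,0]},
    {"offset":[-0.006,-0.015,-0.08],"delta_rot":[0,0,0]},
    {"offset":[-0.006,-0.015,-0.1],"delta_rot":[0,0,0]},
    {"offset":[-0.006,-0.015,-0.12],"delta_rot":[0,0,0]},
    {"offset":[-0.006,-0.015,-0.12],"delta_rot":[0,0,0]},
    {"offset":[-0.006,-0.015,-0.12],"delta_rot":[0,0,0]}
  ]
}}

```text
t: 8.6
ee_pos: [0.5917, -0.2202, 0.0473]
tool_rot: [-180.0, -0.0, 94.6]
contact_force: [0.4, -0.6, -5.3]
finger_gap: 0.0161
```

Request:
{"name": "send_rows", "arguments": {
  "increments": [
    {"offset":[0,0,-0.01],"delta_rot":[0,0,0]},
    {"offset":[0,0,-0.02],"delta_rot":[0,0,0]},
    {"offset":[0,0,-0.025],"delta_rot":[0,0,0]},
    {"offset":[0,0,-0.025],"delta_rot":[0,0,0]},
    {"offset":[0,0,-0.025],"delta_rot":[0,0,0]}
  ]
}}

```text
t: 9.1
ee_pos: [0.5919, -0.2204, 0.0433]
tool_rot: [180.0, 0.0, 94.6]
contact_force: [-1.9, -0.7, 2.7]
finger_gap: 0.0167
```

```bash
python3 - <<'E'
from h import *
s=status.get_state();print(s['t'],s['ee_pos'],s['tool_rot'],s['contact_force'],s['moment'],s['finger_gap'])
im,d,c=snap('wrist','w7')
E
```

```text
9.1 [ 0.59185088 -0.22038695  0.04328544] [1.79969153e+02 2.58797883e-02 9.45983595e+01] [-1.89602007 -0.74963033  2.68441381] [0.13478158 0.47552356 0.02796509] 0.016748889362989957
```

View pics/w7.png

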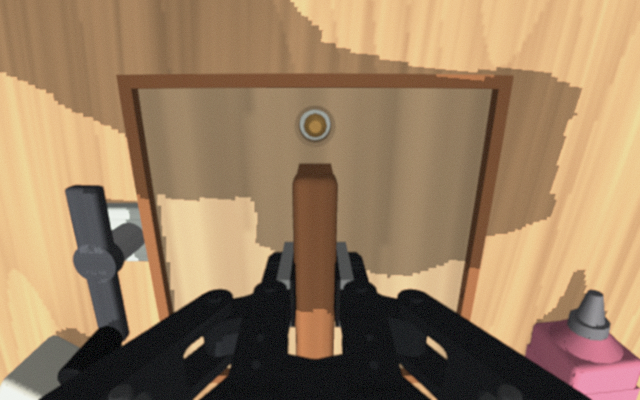

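The TCP height matches the seated value exactly (0.0433), and the peg is centred in the hole. I'll release and rise towards the latch.

Request:
{"name": "send_rows", "arguments": {
  "increments": [
    {"offset":[0,0,0],"delta_rot":[0,0,0]},
    {"offset":[0,0,0],"delta_rot":[0,0,0]},
    {"offset":[0,0,0],"delta_rot":[0,0,0]},
    {"offset":[0,0,0],"delta_rot":[0,0,0]},
    {"offset":[0,0,0.1],"delta_rot":[0,0,0]},
    {"offset":[0,0,0.3],"delta_rot":[0,0,0]},
    {"offset":[0,0,0.5],"delta_rot":[0,0,0]},
    {"offset":[-0.2,-0.1,0.7],"delta_rot":[0,0,0]},
    {"offset":[-0.4,-0.2,0.9],"delta_rot":[0,0,0]},
    {"offset":[-0.55,-0.27,0.9],"delta_rot":[0,0,0]},
    {"offset":[-0.55,-0.27,0.9],"delta_rot":[0,0,0]},
    {"offset":[-0.55,-0.27,0.9],"delta_rot":[0,0,0]}
  ],
  "claw": -1
}}

```text
t: 10.35
ee_pos: [0.4808, -0.2755, 0.2231]
tool_rot: [180.0, 0.1, 94.4]
contact_force: [-0.0, 0.9, 0.6]
finger_gap: 0.0852
```

```bash
python3 - <<'E'
from h import *
s=status.get_state();print(s['t'],s['ee_pos'],s['tool_rot'],s['contact_force'],s['finger_gap'])
im,d,c=snap('wrist','w8')
P=cloud(c,d)
k=P[(P[...,2]>.071)&(P[...,2]<.08)&(P[...,0]<.52)]
print(len(k),k.mean(0) if len(k) else 0)
E
```

```text
10.35 [ 0.48084068 -0.27551619  0.22305806] [1.79959255e+02 6.87817758e-02 9.44316452e+01] [-0.02224211  0.92069118  0.6499948 ] 0.08521346968960865
217 [ 0.48179545 -0.27484834  0.07670256]
```

View pics/w8.png

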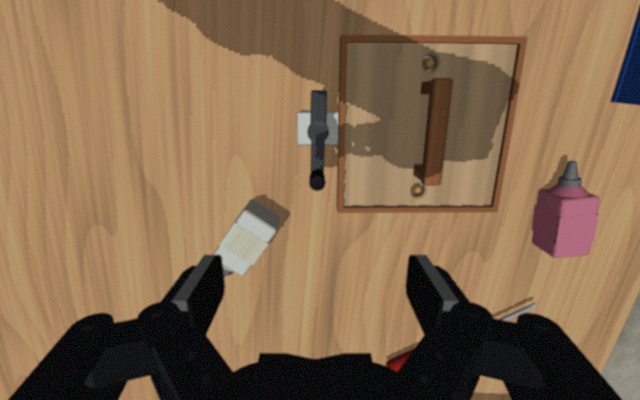

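Both pegs show in the holes, at (429,63) and (417,189), and the knob is at about (317,180). I'll check flatness and go down on the knob.

```bash
python3 - <<'E'
from h import *
z=np.load('last_wrist.npz');w=dict(camera_matrix=z['K'],k1=float(z['k1']),origin=z['o'],orientation=z['q']);d=z['d']
P=cloud(w,d)
for u,v in[(365,60),(480,60),(365,190),(470,190)]: 
    q=P[v-8:v+8,u-10:u+10].reshape(-1,3); print(np.median(q,0).round(4))
E
```

```text
[ 0.5201 -0.1582  0.0303]
[ 0.6342 -0.1482  0.0303]
[ 0.5367 -0.2907  0.0304]
[ 0.6536 -0.2815  0.0305]
```

Request:
{"name": "send_rows", "arguments": {
  "increments": [
    {"offset":[0.005,0.005,-0.2],"delta_rot":[0,0,0]},
    {"offset":[0.005,0.005,-0.4],"delta_rot":[0,0,0]},
    {"offset":[0.005,0.005,-0.6],"delta_rot":[0,0,0]},
    {"offset":[0.005,0.005,-0.75],"delta_rot":[0,0,0]},
    {"offset":[0.005,0.005,-0.85],"delta_rot":[0,0,0]},
    {"offset":[0.005,0.005,-0.85],"delta_rot":[0,0,0]},
    {"offset":[0.005,0.005,-0.85],"delta_rot":[0,0,0]}
  ],
  "claw": 0
}}

```text
t: 11.1
ee_pos: [0.4839, -0.2719, 0.0521]
tool_rot: [180.0, -0.1, 94.7]
contact_force: [-0.9, -0.3, -0.3]
finger_gap: 0.0428
```

Request:
{"name": "send_rows", "arguments": {
  "increments": [
    {"offset":[0,0,0],"delta_rot":[0,0,0]},
    {"offset":[0,0,0],"delta_rot":[0,0,0]},
    {"offset":[0,0,0],"delta_rot":[0,0,0]},
    {"offset":[0,0,0],"delta_rot":[0,0,0]},
    {"offset":[0,0,0],"delta_rot":[0,0,0]}
  ],
  "claw": 1,
  "force": 25
}}

```text
t: 11.6
ee_pos: [0.4837, -0.2735, 0.0537]
tool_rot: [179.9, 0.1, 94.6]
contact_force: [0.5, -0.2, 6.5]
finger_gap: 0.015
```

```bash
python3 -c "
import numpy as np
a0=-86.6;a1=-177.1
for i in range(1,13):
    a=a0+(a1-a0)*i/12
    d=45/200*np.array([np.cos(np.radians(a))-np.cos(np.radians(a0)),np.sin(np.radians(a))-np.sin(np.radians(a0))])
    print(d.round(3),round((a-a0)/180,3))"
```

```text
[-0.03  0.  ] -0.042
[-0.059  0.004] -0.084
[-0.087  0.012] -0.126
[-0.115  0.024] -0.168
[-0.14   0.039] -0.209
[-0.163  0.057] -0.251
[-0.184  0.078] -0.293
[-0.202  0.102] -0.335
[-0.216  0.128] -0.377
[-0.227  0.155] -0.419
[-0.235  0.184] -0.461
[-0.238  0.213] -0.503
```

Request:
{"name": "send_rows", "arguments": {
  "increments": [
    {"offset":[-0.03,0,0],"delta_rot":[0,0,-0.042]},
    {"offset":[-0.059,0.004,0],"delta_rot":[0,0,-0.084]},
    {"offset":[-0.087,0.012,0],"delta_rot":[0,0,-0.126]},
    {"offset":[-0.115,0.024,0],"delta_rot":[0,0,-0.168]},
    {"offset":[-0.14,0.039,0],"delta_rot":[0,0,-0.209]},
    {"offset":[-0.163,0.057,0],"delta_rot":[0,0,-0.251]}
  ]
}}

```text
t: 12.2
ee_pos: [0.4527, -0.263, 0.0537]
tool_rot: [179.6, -0.1, 49.1]
contact_force: [2.8, 0.7, 2.0]
finger_gap: 0.015
```

Request:
{"name": "send_rows", "arguments": {
  "increments": [
    {"offset":[-0.021,0.021,0],"delta_rot":[0,0,-0.042]},
    {"offset":[-0.039,0.045,0],"delta_rot":[0,0,-0.084]},
    {"offset":[-0.053,0.071,0],"delta_rot":[0,0,-0.126]},
    {"offset":[-0.064,0.098,0],"delta_rot":[0,0,-0.168]},
    {"offset":[-0.072,0.127,0],"delta_rot":[0,0,-0.21]},
    {"offset":[-0.075,0.156,0],"delta_rot":[0,0,-0.252]},
    {"offset":[-0.075,0.156,0],"delta_rot":[0,0,-0.252]},
    {"offset":[-0.075,0.156,0],"delta_rot":[0,0,-0.252]}
  ]
}}

```text
t: 13.0
ee_pos: [0.4387, -0.2333, 0.0538]
tool_rot: [179.7, -0.5, 4.0]
contact_force: [4.3, -3.5, 2.6]
finger_gap: 0.0148
```

```bash
python3 - <<'E'
from h import *
s=status.get_state();print(s['t'],s['ee_pos'],s['tool_rot'],s['contact_force'],s['finger_gap'])
im,d,c=snap('wrist','w9')
E
```

```text
13.0 [ 0.43869839 -0.233314    0.05375373] [179.67417987  -0.45927864   3.97264705] [ 4.2690593  -3.54890622  2.63088313] 0.01480316040523172
```

View pics/w9.png

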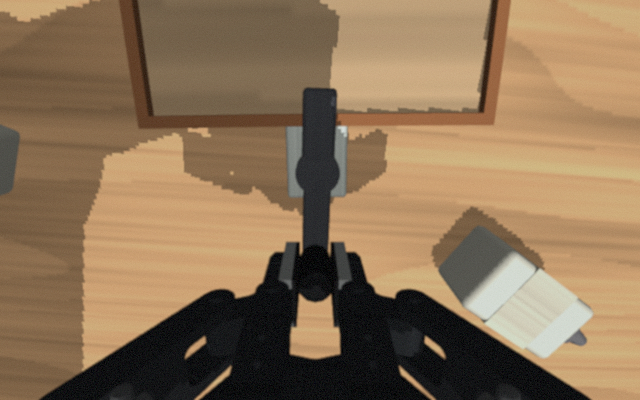

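The tongue now lies over the rim. I'll push a little more to make sure it reaches the stop.

Request:
{"name": "send_rows", "arguments": {
  "increments": [
    {"offset":[0,0.01,0],"delta_rot":[0,0,-0.01]},
    {"offset":[0,0.02,0],"delta_rot":[0,0,-0.016]},
    {"offset":[0,0.03,0],"delta_rot":[0,0,-0.016]},
    {"offset":[0,0.03,0],"delta_rot":[0,0,-0.016]}
  ]
}}

```text
t: 13.45
ee_pos: [0.4388, -0.2327, 0.0539]
tool_rot: [179.3, -0.6, 1.0]
contact_force: [4.1, -13.0, -1.2]
finger_gap: 0.0148
```

```bash
python3 - <<'E'
from h import *
s=status.get_state();print(s['t'],s['ee_pos'],s['tool_rot'],s['contact_force'],s['finger_gap'])
im,d,c=snap('wrist','w10')
g=lambda p:onz(c,*p,.046)
cv2.imwrite('pics/w10z.png',cv2.resize(im[70:220,240:400],None,fx=4,fy=4,interpolation=cv2.INTER_CUBIC))
E
```

```text
13.45 [ 0.4387542  -0.23265201  0.05385061] [179.28255848  -0.59761498   0.99278959] [  4.11394838 -13.02608577  -1.18803798] 0.014846671530452432
```

View pics/w10z.png

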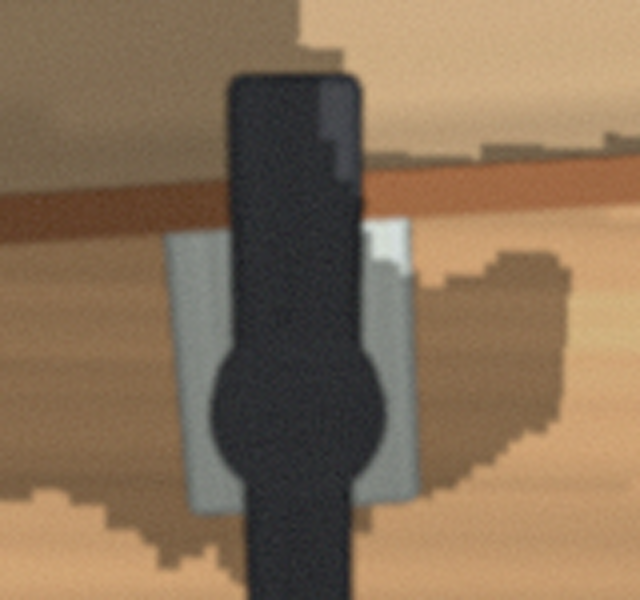

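The latch is against its stop (13 N reaction). I'll release it and rise.

Request:
{"name": "send_rows", "arguments": {
  "increments": [
    {"offset":[0,0,0],"delta_rot":[0,0,0]},
    {"offset":[0,0,0],"delta_rot":[0,0,0]},
    {"offset":[0,0,0],"delta_rot":[0,0,0]},
    {"offset":[0,0,0.2],"delta_rot":[0,0,0]},
    {"offset":[0,0,0.4],"delta_rot":[0,0,0]},
    {"offset":[0,0,0.6],"delta_rot":[0,0,0]},
    {"offset":[0,0,0.8],"delta_rot":[0,0,0]},
    {"offset":[0,0,1],"delta_rot":[0,0,0]},
    {"offset":[0,0.2,1],"delta_rot":[0,0,0.1]},
    {"offset":[0,0.4,1],"delta_rot":[0,0,0.15]},
    {"offset":[0,0.6,1],"delta_rot":[0,0,0.2]},
    {"offset":[0,0.8,1],"delta_rot":[0,0,0.25]},
    {"offset":[0,1,1],"delta_rot":[0,0,0.3]},
    {"offset":[0,1,1],"delta_rot":[0,0,0.35]},
    {"offset":[0,1,1],"delta_rot":[0,0,0.4]},
    {"offset":[0,1,1],"delta_rot":[0,0,0.45]}
  ],
  "claw": -0.2
}}

```text
t: 15.1
ee_pos: [0.4338, -0.0236, 0.252]
tool_rot: [-179.9, 0.0, 70.4]
contact_force: [-0.2, -0.2, 0.2]
finger_gap: 0.0512
```

```bash
python3 - <<'E'
from h import *
s=status.get_state();print(s['t'],s['ee_pos'],s['tool_rot'],s['contact_force'],s['finger_gap'],s['q'].round(1))
im,d,c=snap('top','top11')
P=cloud(c,d); hsv=cv2.cvtColor(im,cv2.COLOR_BGR2HSV)
for nm,(u,v) in dict(A=(307,178),B=(312,217),C=(193,232),D=(426,237)).items():
    q=P[v-35:v+35,u-35:u+35].reshape(-1,3); hs=hsv[v-35:v+35,u-35:u+35].reshape(-1,3)
    k=(q[:,2]>.036)&(q[:,2]<.052)&(hs[:,1]<70)&(hs[:,2]>100); b=q[k]
    k2=(q[:,2]>.014)&(q[:,2]<.052)
    r=cv2.minAreaRect((b[:,:2]*1000).astype(np.float32)); 
    print(nm,k.sum(),np.round(r[0],1),np.round(r[1],1),round(r[2],1))
cv2.imwrite('pics/top11z.png',cv2.resize(im[140:270,170:450],None,fx=2.8,fy=2.8,interpolation=cv2.INTER_CUBIC))
im,d,c=snap('side','side11')
E
```

```text
15.1 [ 0.43384728 -0.02362172  0.25201086] [-1.79876727e+02  3.35101107e-02  7.04473608e+01] [-0.16027083 -0.19886584  0.1767683 ] 0.05119028966312866 [ 12.3  15.5 -15.4 112.8   5.1  52.5 -25.2]
A 357 [559.9   8.6] [ 79.7 127.6] 88.5
B 320 [529.5   2.9] [136.   74.9] 7.1
C 331 [442.2 376.7] [87.1 41. ] 88.3
D 329 [ 402.6 -365.8] [85.5 44.7] 58.8
```

View pics/top11z.png

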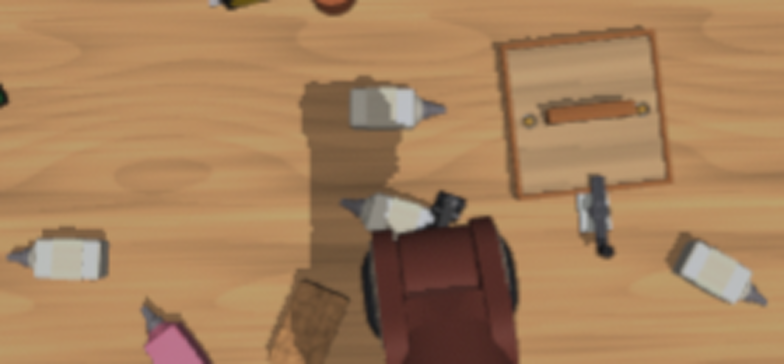

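View pics/side11.png

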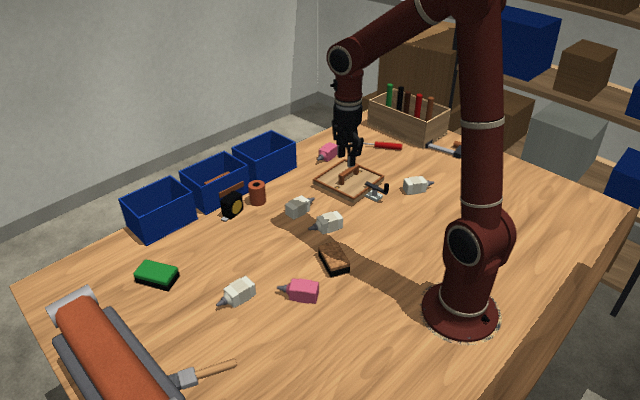

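The latch tongue lies over the tray rim, in line with dock x. I'll take a wrist view of the near bottles A and B.

```bash
python3 - <<'E'
from h import *
im,d,c=snap('wrist','w11')
E
```

```text
(no output)
```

View pics/w11.png

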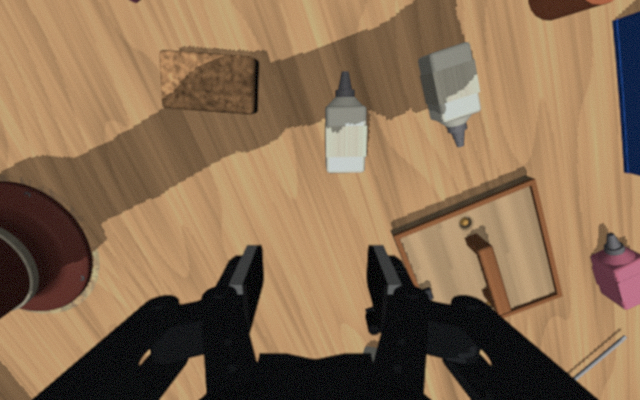

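```bash
cat >> h.py <<'E'
def load(n):
    z=np.load('last_'+n+'.npz');return z['im'],z['d'],dict(camera_matrix=z['K'],k1=float(z['k1']),origin=z['o'],orientation=z['q'])
def bottle(P,cx,cy,tip,rad=.075,zlo=.040,zhi=.050):
    m=(np.hypot(P[...,0]-cx,P[...,1]-cy)<rad)&(P[...,2]>zlo)&(P[...,2]<zhi)
    m=cv2.erode(m.astype(np.uint8),np.ones((2,2)))>0
    q=P[m]; r=cv2.minAreaRect((q[:,:2]*1000).astype(np.float32))
    b=cv2.boxPoints(r)/1000; c=np.array(r[0])/1000
    e=[b[1]-b[0],b[2]-b[1]]; a=max(e,key=np.linalg.norm); a=a/np.linalg.norm(a)
    if a@(np.array(tip)-c)<0:a=-a
    return c,np.array(r[1]),a,np.degrees(np.arctan2(a[1],a[0])),np.median(q[:,2]),len(q)
E
python3 - <<'E'
from h import *
im,d,w=load('wrist'); P=cloud(w,d)
for n,uv in dict(A=(459,145),B=(345,75)).items():
    tip=onz(w,*uv,.022)[:2]; print(n,'tip',tip); 
    print(bottle(P,*((.602,.006) if n=='A' else (.478,0)),tip))
E
```

```text
A tip [ 0.60149023 -0.05902392]
(array([0.60388116, 0.01125825]), array([75.61518097, 45.5962944 ]), array([-0.03649106, -0.99933404], dtype=float32), np.float32(-92.09125), np.float64(0.045308244621859006), 2924)
B tip [0.49856572 0.06030233]
(array([ 0.47665076, -0.00405251]), array([74.79387665, 42.8123436 ]), array([0.33200073, 0.9432791 ], dtype=float32), np.float32(70.60974), np.float64(0.04538871298943781), 2565)
```

```bash
cat >> h.py <<'E'
def toolR(yaw,lean): # lean>0: tool z leans toward -x' ; lean<0: toward +x'
    return R.from_euler('z',yaw,degrees=True)*R.from_euler('y',lean,degrees=True)*R.from_euler('x',180,degrees=True)
def delta(p,Rt,p0=None,R0=None):
    s=status.get_state()
    if p0 is None: p0=s['ee_pos']
    if R0 is None: R0=R.from_euler('xyz',s['tool_rot'],degrees=True)
    off=(np.array(p)-p0)/.2; rv=(Rt*R0.inv()).as_rotvec()/np.pi
    print('off',off.round(3),'rot',rv.round(3),'deg',round(np.linalg.norm(rv)*180,1),'tcp',np.round(p,3))
def tcp(g,Rt,back=0): return np.array(g)+Rt.apply([0,0,0.019-back])
E
python3 - <<'E'
from h import *
Rt=toolR(88,-40); g=[.6035,-.0015,.025]
pre=tcp(g,Rt,.11); delta(pre,Rt); delta(tcp(g,Rt),Rt,pre,Rt)
E
```

```text
off [ 0.836 -0.178 -0.787] rot [ 0.219 -0.043  0.097] deg 43.8 tcp [ 0.601 -0.06   0.095]
off [ 0.012  0.353 -0.421] rot [0. 0. 0.] deg 0.0 tcp [0.604 0.011 0.01 ]
```

Request:
{"name": "send_rows", "arguments": {
  "increments": [
    {"offset":[0.2,-0.04,0],"delta_rot":[0.04,-0.008,0.02]},
    {"offset":[0.4,-0.09,0],"delta_rot":[0.08,-0.016,0.04]},
    {"offset":[0.6,-0.13,0],"delta_rot":[0.12,-0.025,0.06]},
    {"offset":[0.836,-0.178,0],"delta_rot":[0.16,-0.033,0.08]},
    {"offset":[0.836,-0.178,-0.2],"delta_rot":[0.219,-0.043,0.097]},
    {"offset":[0.836,-0.178,-0.4],"delta_rot":[0.219,-0.043,0.097]},
    {"offset":[0.836,-0.178,-0.6],"delta_rot":[0.219,-0.043,0.097]},
    {"offset":[0.836,-0.178,-0.787],"delta_rot":[0.219,-0.043,0.097]},
    {"offset":[0.836,-0.178,-0.787],"delta_rot":[0.219,-0.043,0.097]},
    {"offset":[0.836,-0.178,-0.787],"delta_rot":[0.219,-0.043,0.097]}
  ],
  "claw": -1
}}

```text
t: 16.25
ee_pos: [0.6023, -0.0598, 0.0954]
tool_rot: [-180.0, -40.1, 88.0]
contact_force: [0.9, 0.4, 1.4]
finger_gap: 0.0855
```

```bash
python3 - <<'E'
from h import *
s=status.get_state();print(s['t'],s['ee_pos'],s['tool_rot'],s['contact_force'],s['finger_gap'],s['q'].round(1))
im,d,c=snap('wrist','w12')
Rt=toolR(88,-40); g=[.6035,-.0015,.025]; delta(tcp(g,Rt),Rt)
im,d,c=snap('side','side12')
cv2.imwrite('pics/side12z.png',cv2.resize(im[50:300,180:460],None,fx=2.2,fy=2.2))
E
```

```text
16.25 [ 0.60228004 -0.05979291  0.09538098] [-179.97285106  -40.08507615   88.03310322] [0.89732539 0.39424714 1.44048887] 0.08548102333898158 [ 37.8  52.  -29.5  91.5 -19.9  53.2  28.2]
off [ 0.003  0.352 -0.432] rot [-0.     0.001 -0.   ] deg 0.2 tcp [0.604 0.011 0.01 ]
```

View pics/w12.png

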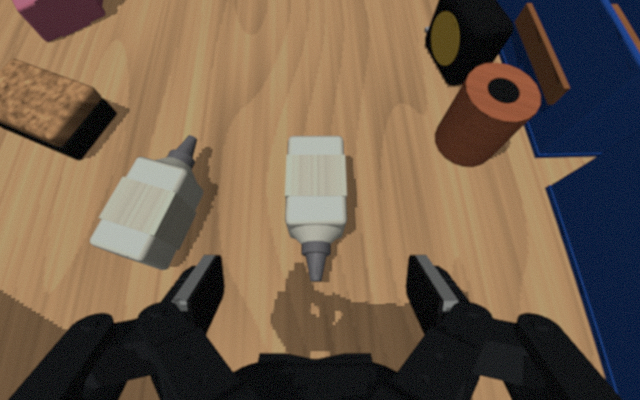

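View pics/side12z.png

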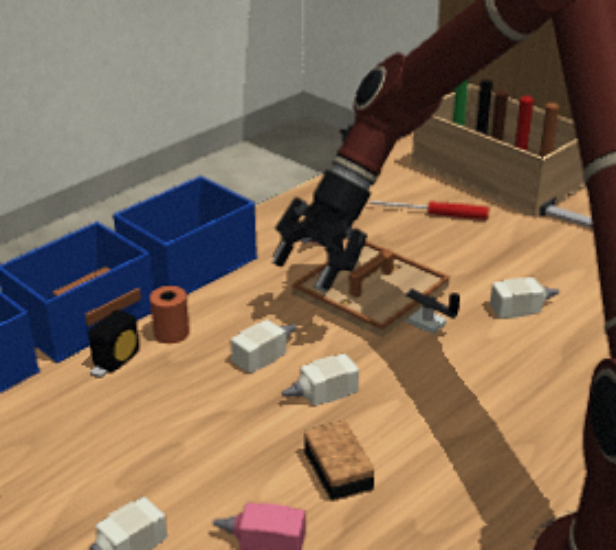

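Bottle A is centred between the fingers at (316,195), and the lean is reachable. I'll advance along the tool axis and grip.

Request:
{"name": "send_rows", "arguments": {
  "increments": [
    {"offset":[0.003,0.09,-0.11],"delta_rot":[0,0,0]},
    {"offset":[0.003,0.18,-0.22],"delta_rot":[0,0,0]},
    {"offset":[0.003,0.27,-0.33],"delta_rot":[0,0,0]},
    {"offset":[0.003,0.352,-0.43],"delta_rot":[0,0,0]},
    {"offset":[0.003,0.352,-0.43],"delta_rot":[0,0,0]},
    {"offset":[0.003,0.352,-0.43],"delta_rot":[0,0,0]}
  ]
}}

```text
t: 16.95
ee_pos: [0.6043, 0.0098, 0.011]
tool_rot: [179.6, -40.0, 88.3]
contact_force: [1.1, 0.5, 0.3]
finger_gap: 0.0853
```

Request:
{"name": "send_rows", "arguments": {
  "increments": [
    {"offset":[0,0,0],"delta_rot":[0,0,0]},
    {"offset":[0,0,0],"delta_rot":[0,0,0]},
    {"offset":[0,0,0],"delta_rot":[0,0,0]},
    {"offset":[0,0,0],"delta_rot":[0,0,0]},
    {"offset":[0,0,0],"delta_rot":[0,0,0]},
    {"offset":[0,0,0],"delta_rot":[0,0,0]}
  ],
  "claw": 1,
  "force": 60
}}

```text
t: 17.55
ee_pos: [0.6039, 0.0088, 0.0101]
tool_rot: [179.7, -40.0, 88.2]
contact_force: [-0.8, -4.0, 5.8]
finger_gap: 0.0435
```

Request:
{"name": "send_rows", "arguments": {
  "increments": [
    {"offset":[0,0,0.1],"delta_rot":[0,0,0]},
    {"offset":[0,0,0.25],"delta_rot":[0,0,0]},
    {"offset":[0,0,0.45],"delta_rot":[0,0,0]},
    {"offset":[0,0,0.65],"delta_rot":[0,0,0]},
    {"offset":[0,0,0.85],"delta_rot":[0,0,0]},
    {"offset":[0,0,1],"delta_rot":[0,0,0]},
    {"offset":[0,0,1],"delta_rot":[0,0,0]}
  ]
}}

```text
t: 18.25
ee_pos: [0.6049, 0.0107, 0.2137]
tool_rot: [179.2, -39.9, 88.6]
contact_force: [1.4, 0.5, -0.7]
finger_gap: 0.0435
```

```bash
python3 - <<'E'
from h import *
s=status.get_state();print(s['t'],s['ee_pos'],s['tool_rot'],s['contact_force'],s['finger_gap'],s['q'].round(1))
im,d,c=snap('wrist','w13')
E
```

```text
18.25 [0.60492291 0.01073535 0.21372517] [179.21689097 -39.93684624  88.63985999] [ 1.44785088  0.4887291  -0.6517529 ] 0.04347946385032531 [ 33.5  41.4 -31.6  91.4 -23.1  58.1  19.8]
```

View pics/w13.png

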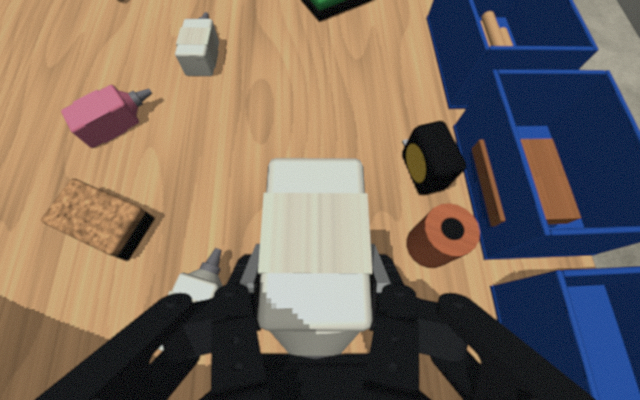

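Bottle A is held, with its foot edge at about (316,160). I'll measure the grip-to-foot distance and plan the placing.

```bash
cat >> h.py <<'E'
DC=np.array([.5915,-.2213]); DY=4.6
def spot(x,y):
    c,s=np.cos(np.radians(DY)),np.sin(np.radians(DY)); return DC+np.array([c*x-s*y,s*x+c*y])
E
python3 - <<'E'
from h import *
im,d,c=load('wrist'); s=status.get_state()
Rc=R.from_euler('xyz',s['tool_rot'],degrees=True); g=s['ee_pos']-Rc.apply([0,0,.019])
f=onz(c,316,160,g[2]+.022); print('g',g,'foot',f,'dist',np.linalg.norm((f-g)[:2]))
P=cloud(c,d); print('top face z',np.median(P[170:250,290:340,2])-g[2], P[162:168,316])
Rp=toolR(184.6,50)
for z in (.20,.14,.084): 
    G=[*spot(48,45),z]; delta(tcp(G,Rp),Rp)
E
```

```text
g [ 0.60296615 -0.00200747  0.22531922] foot [0.60523096 0.05010241 0.24731922] dist 0.052159077053588354
top face z 0.023567472255782873 [[0.60513741 0.04806792 0.24916458]
 [0.60517146 0.04840405 0.2476081 ]
 [0.60511026 0.04715276 0.24898975]
 [0.6051026  0.04679358 0.24871947]
 [0.60510549 0.04660807 0.2481191 ]
 [0.60505159 0.04548727 0.24929556]]
off [ 2.21195e+02  2.42371e+02 -1.15000e-01] rot [-0.381 -0.397  0.41 ] deg 123.5 tcp [44.842 48.484  0.188]
off [221.195 242.371  -0.415] rot [-0.381 -0.397  0.41 ] deg 123.5 tcp [44.842 48.484  0.128]
off [221.195 242.371  -0.695] rot [-0.381 -0.397  0.41 ] deg 123.5 tcp [44.842 48.484  0.072]
```

```bash
sed -i 's/return DC+np.array(\[c\*x-s\*y,s\*x+c\*y\])/return DC+np.array([c*x-s*y,s*x+c*y])\/1.0/; s/def spot(x,y):/def spot(x,y):\n    x,y=x\/1000,y\/1000/' h.py
python3 - <<'E'
from h import *
Rm=toolR(136,5);Rp=toolR(184.6,50)
gm=[.60,-.10,.25]; pm=tcp(gm,Rm); delta(pm,Rm)
a=tcp([*spot(48,45),.22],Rp); delta(a,Rp,pm,Rm)
b=tcp([*spot(48,45),.084],Rp); delta(b,Rp,a,Rp)
E
```

```text
off [-0.011 -0.557  0.102] rot [-0.238 -0.095  0.251] deg 64.6 tcp [ 0.601 -0.101  0.231]
off [ 0.245 -0.351 -0.116] rot [-0.087 -0.242  0.256] deg 65.3 tcp [ 0.65  -0.171  0.208]
off [ 0.    0.   -0.68] rot [0. 0. 0.] deg 0.0 tcp [ 0.65  -0.171  0.072]
```

Request:
{"name": "send_rows", "arguments": {
  "increments": [
    {"offset":[0,-0.07,0.05],"delta_rot":[-0.026,-0.01,0.028]},
    {"offset":[0,-0.14,0.102],"delta_rot":[-0.053,-0.021,0.056]},
    {"offset":[0,-0.21,0.102],"delta_rot":[-0.08,-0.032,0.084]},
    {"offset":[0,-0.28,0.102],"delta_rot":[-0.106,-0.042,0.112]},
    {"offset":[0,-0.35,0.102],"delta_rot":[-0.132,-0.053,0.14]},
    {"offset":[0,-0.42,0.102],"delta_rot":[-0.159,-0.064,0.168]},
    {"offset":[0,-0.49,0.102],"delta_rot":[-0.185,-0.074,0.195]},
    {"offset":[-0.011,-0.557,0.102],"delta_rot":[-0.212,-0.085,0.223]},
    {"offset":[-0.011,-0.557,0.102],"delta_rot":[-0.238,-0.095,0.251]},
    {"offset":[-0.011,-0.557,0.102],"delta_rot":[-0.238,-0.095,0.251]}
  ]
}}

```text
t: 19.3
ee_pos: [0.5986, -0.0977, 0.2275]
tool_rot: [-179.8, 4.6, 136.2]
contact_force: [-0.0, 0.7, -0.5]
finger_gap: 0.0435
```

Request:
{"name": "send_rows", "arguments": {
  "increments": [
    {"offset":[0.03,-0.04,0],"delta_rot":[-0.01,-0.027,0.028]},
    {"offset":[0.06,-0.08,0],"delta_rot":[-0.019,-0.054,0.057]},
    {"offset":[0.08,-0.12,-0.03],"delta_rot":[-0.029,-0.081,0.085]},
    {"offset":[0.11,-0.16,-0.05],"delta_rot":[-0.039,-0.108,0.114]},
    {"offset":[0.14,-0.2,-0.07],"delta_rot":[-0.048,-0.134,0.142]},
    {"offset":[0.17,-0.24,-0.09],"delta_rot":[-0.058,-0.161,0.171]},
    {"offset":[0.2,-0.28,-0.116],"delta_rot":[-0.068,-0.188,0.199]},
    {"offset":[0.22,-0.32,-0.116],"delta_rot":[-0.077,-0.215,0.228]},
    {"offset":[0.245,-0.351,-0.116],"delta_rot":[-0.087,-0.242,0.256]},
    {"offset":[0.245,-0.351,-0.116],"delta_rot":[-0.087,-0.242,0.256]},
    {"offset":[0.245,-0.351,-0.116],"delta_rot":[-0.087,-0.242,0.256]}
  ]
}}

```text
t: 20.4
ee_pos: [0.64, -0.1706, 0.1915]
tool_rot: [177.9, 39.6, 176.4]
contact_force: [0.1, -0.3, -1.9]
finger_gap: 0.0434
```

```bash
python3 - <<'E'
from h import *
s=status.get_state();print(s['t'],s['ee_pos'],s['tool_rot'],s['contact_force'],s['finger_gap'],s['q'].round(1))
Rp=toolR(184.6,50); b=tcp([*spot(48,45),.14],Rp); delta(b,Rp)
im,d,c=snap('side','side14')
cv2.imwrite('pics/side14z.png',cv2.resize(im[50:300,180:460],None,fx=2.2,fy=2.2))
im,d,c=snap('top')
cv2.imwrite('pics/top14z.png',cv2.resize(im[130:270,290:450],None,fx=4,fy=4))
E
```

```text
20.4 [ 0.640016   -0.17056974  0.1915025 ] [177.91643992  39.58658393 176.44510362] [ 0.129678   -0.287151   -1.87138784] 0.043360953715370805 [ 47.   35.2 -43.1 116.1 105.7  12.5   3.4]
off [ 0.051 -0.004 -0.319] rot [-0.008 -0.058  0.037] deg 12.5 tcp [ 0.65  -0.171  0.128]
```

View pics/side14z.png

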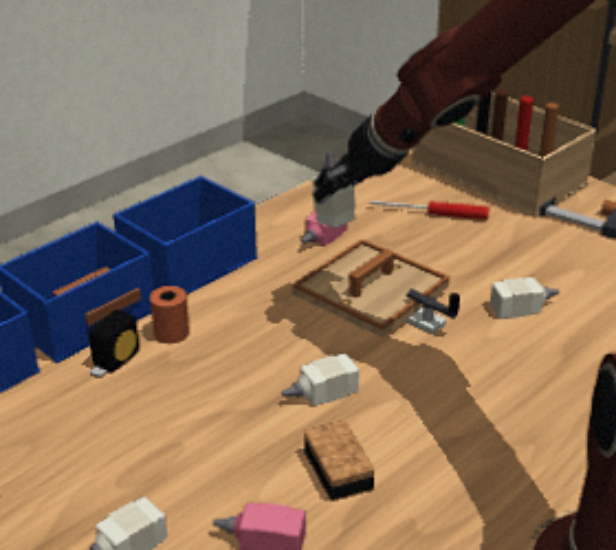

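View pics/top14z.png

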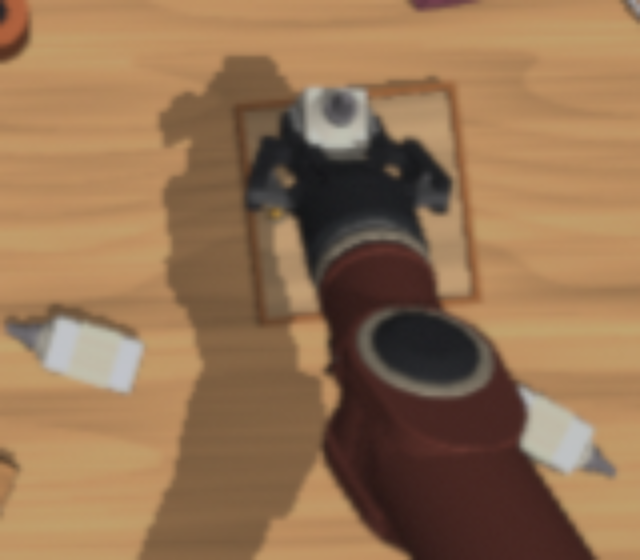

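The bottle is nose-up over the far left tray spot; the rotation is still about 12° short. I'll finish it while going down part way.

Request:
{"name": "send_rows", "arguments": {
  "increments": [
    {"offset":[0.02,0,0],"delta_rot":[-0.003,-0.02,0.012]},
    {"offset":[0.04,0,0],"delta_rot":[-0.005,-0.04,0.025]},
    {"offset":[0.051,-0.004,0],"delta_rot":[-0.008,-0.058,0.037]},
    {"offset":[0.051,-0.004,-0.1],"delta_rot":[-0.008,-0.058,0.037]},
    {"offset":[0.051,-0.004,-0.2],"delta_rot":[-0.008,-0.058,0.037]},
    {"offset":[0.051,-0.004,-0.319],"delta_rot":[-0.008,-0.058,0.037]},
    {"offset":[0.051,-0.004,-0.319],"delta_rot":[-0.008,-0.058,0.037]},
    {"offset":[0.051,-0.004,-0.319],"delta_rot":[-0.008,-0.058,0.037]}
  ]
}}

```text
t: 21.3
ee_pos: [0.6507, -0.169, 0.1289]
tool_rot: [-179.7, 49.9, -175.0]
contact_force: [0.8, 1.0, -0.4]
finger_gap: 0.0434
```

```bash
python3 - <<'E'
from h import *
s=status.get_state();print(s['t'],s['ee_pos'],s['tool_rot'],s['contact_force'],s['finger_gap'],s['q'].round(1))
Rp=toolR(184.6,50); b=tcp([*spot(48,45),.084],Rp); delta(b,Rp)
im,d,c=snap('side','side15')
cv2.imwrite('pics/side15z.png',cv2.resize(im[80:200,260:420],None,fx=4,fy=4))
E
```

```text
21.3 [ 0.65066376 -0.1690327   0.12892353] [-179.73556132   49.91235435 -175.04854576] [ 0.81551716  0.99472399 -0.37588386] 0.04341898389597226 [ 59.5  56.3 -63.3 122.6 142.6  33.5 -10.3]
off [-0.002 -0.012 -0.286] rot [ 0.001 -0.    -0.001] deg 0.2 tcp [ 0.65  -0.171  0.072]
```

View pics/side15z.png

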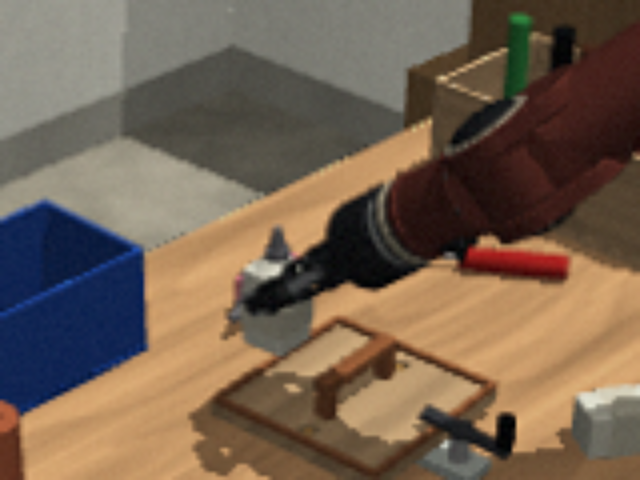

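Request:
{"name": "send_rows", "arguments": {
  "increments": [
    {"offset":[-0.002,-0.012,-0.06],"delta_rot":[0,0,0]},
    {"offset":[-0.002,-0.012,-0.12],"delta_rot":[0,0,0]},
    {"offset":[-0.002,-0.012,-0.18],"delta_rot":[0,0,0]},
    {"offset":[-0.002,-0.012,-0.23],"delta_rot":[0,0,0]},
    {"offset":[-0.002,-0.012,-0.26],"delta_rot":[0,0,0]},
    {"offset":[-0.002,-0.012,-0.28],"delta_rot":[0,0,0]},
    {"offset":[-0.002,-0.012,-0.28],"delta_rot":[0,0,0]}
  ]
}}

```text
t: 22.05
ee_pos: [0.6503, -0.1714, 0.0732]
tool_rot: [-179.7, 50.1, -175.0]
contact_force: [-0.6, 0.1, -1.0]
finger_gap: 0.0437
```

Request:
{"name": "send_rows", "arguments": {
  "increments": [
    {"offset":[0,0,-0.01],"delta_rot":[0,0,0]},
    {"offset":[0,0,-0.02],"delta_rot":[0,0,0]},
    {"offset":[0,0,-0.02],"delta_rot":[0,0,0]}
  ]
}}

```text
t: 22.35
ee_pos: [0.6505, -0.1716, 0.07]
tool_rot: [-179.6, 50.1, -174.9]
contact_force: [-0.1, -0.4, -1.4]
finger_gap: 0.0433
```

```bash
python3 - <<'E'
from h import *
im,d,c=snap('side','side16')
cv2.imwrite('pics/side16z.png',cv2.resize(im[80:230,260:440],None,fx=4,fy=4))
E
```

```text
(no output)
```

View pics/side16z.png

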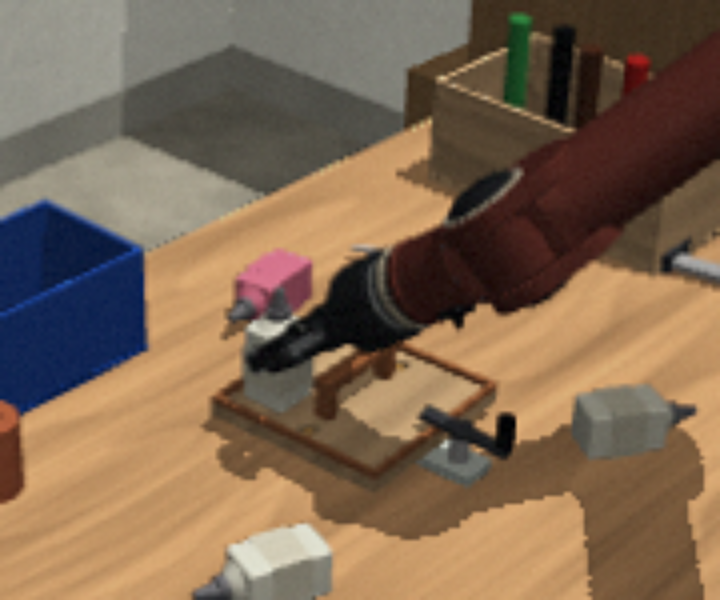

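Request:
{"name": "send_rows", "arguments": {
  "increments": [
    {"offset":[0,0,-0.005],"delta_rot":[0,0,0]},
    {"offset":[0,0,-0.01],"delta_rot":[0,0,0]},
    {"offset":[0,0,-0.01],"delta_rot":[0,0,0]}
  ]
}}

```text
t: 22.7
ee_pos: [0.6511, -0.1714, 0.0696]
tool_rot: [-179.5, 50.3, -174.8]
contact_force: [-3.8, -0.6, 4.9]
finger_gap: 0.0434
```

Request:
{"name": "send_rows", "arguments": {
  "increments": [
    {"offset":[0,0,-0.005],"delta_rot":[0,0,0]},
    {"offset":[0,0,-0.005],"delta_rot":[0,0,0]},
    {"offset":[0,0,-0.005],"delta_rot":[0,0,0]}
  ]
}}

```text
t: 23.0
ee_pos: [0.6515, -0.1713, 0.0696]
tool_rot: [-179.5, 50.4, -174.8]
contact_force: [-4.2, -0.0, 9.1]
finger_gap: 0.0433
```

Contact at 5–9 N; the bottle stands on the floor. I'll release and retreat along the tool axis.

Request:
{"name": "send_rows", "arguments": {
  "increments": [
    {"offset":[0,0,0.01],"delta_rot":[0,0,0]},
    {"offset":[0,0,0.01],"delta_rot":[0,0,0]},
    {"offset":[0,0,0.01],"delta_rot":[0,0,0]},
    {"offset":[0,0,0.01],"delta_rot":[0,0,0]},
    {"offset":[-0.09,-0.008,0.09],"delta_rot":[0,0,0]},
    {"offset":[-0.2,-0.016,0.18],"delta_rot":[0,0,0]},
    {"offset":[-0.32,-0.025,0.28],"delta_rot":[0,0,0]},
    {"offset":[-0.46,-0.037,0.4],"delta_rot":[0,0,0]},
    {"offset":[-0.46,-0.037,0.6],"delta_rot":[0,0,0]},
    {"offset":[-0.46,-0.037,0.8],"delta_rot":[0,0,0]},
    {"offset":[-0.46,-0.037,0.8],"delta_rot":[0,0,0]}
  ],
  "claw": -0.5
}}

```text
t: 24.1
ee_pos: [0.5607, -0.1789, 0.2334]
tool_rot: [-178.8, 50.6, -174.3]
contact_force: [-0.9, -0.4, -0.4]
finger_gap: 0.064
```

```bash
python3 - <<'E'
from h import *
s=status.get_state();print(s['t'],s['ee_pos'],s['tool_rot'],s['finger_gap'],s['q'].round(1))
im,d,c=snap('side','side17')
cv2.imwrite('pics/side17z.png',cv2.resize(im[80:230,260:440],None,fx=4,fy=4))
E
```

```text
24.1 [ 0.56074124 -0.17887819  0.23338973] [-178.82040324   50.55800505 -174.25924464] 0.06399711901002064 [ 73.2  39.9 -70.2 129.6 137.9  21.9 -12.5]
```

View pics/side17z.png

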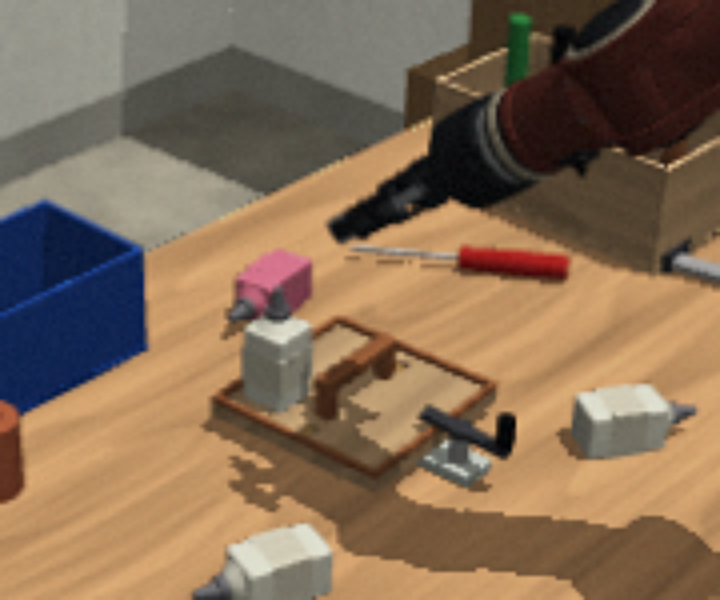

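Bottle A stands upright at the far-left spot. Next is bottle B.

```bash
python3 - <<'E'
from h import *
Rm=toolR(136,5); pm=np.array([.53,-.12,.26]); delta(pm,Rm)
Rt=toolR(70.6,40); g=[.481,.008,.025]
R2=toolR(85,20); p2=np.array([.50,.02,.24]); delta(p2,R2,pm,Rm)
pre=tcp(g,Rt,.11); delta(pre,Rt,p2,R2)
E
```

```text
off [-0.147  0.296  0.149] rot [ 0.09   0.243 -0.258] deg 65.8 tcp [ 0.53 -0.12  0.26]
off [-0.15  0.7  -0.1 ] rot [-0.081 -0.03  -0.282] deg 53.0 tcp [0.5  0.02 0.24]
off [ 0.002  0.216 -0.726] rot [-0.109  0.024 -0.079] deg 24.6 tcp [0.5   0.063 0.095]
```

Request:
{"name": "send_rows", "arguments": {
  "increments": [
    {"offset":[-0.02,0.04,0.03],"delta_rot":[0.01,0.027,-0.029]},
    {"offset":[-0.04,0.08,0.06],"delta_rot":[0.02,0.054,-0.057]},
    {"offset":[-0.06,0.12,0.09],"delta_rot":[0.03,0.081,-0.086]},
    {"offset":[-0.08,0.16,0.12],"delta_rot":[0.04,0.108,-0.115]},
    {"offset":[-0.1,0.2,0.149],"delta_rot":[0.05,0.135,-0.143]},
    {"offset":[-0.12,0.24,0.149],"delta_rot":[0.06,0.162,-0.172]},
    {"offset":[-0.14,0.28,0.149],"delta_rot":[0.07,0.189,-0.2]},
    {"offset":[-0.147,0.296,0.149],"delta_rot":[0.08,0.216,-0.229]},
    {"offset":[-0.147,0.296,0.149],"delta_rot":[0.09,0.243,-0.258]},
    {"offset":[-0.147,0.296,0.149],"delta_rot":[0.09,0.243,-0.258]},
    {"offset":[-0.147,0.296,0.149],"delta_rot":[0.09,0.243,-0.258]},
    {"offset":[-0.147,0.296,0.149],"delta_rot":[0.09,0.243,-0.258]}
  ],
  "claw": -1
}}

```text
t: 25.35
ee_pos: [0.5299, -0.1202, 0.2546]
tool_rot: [179.8, 4.6, 135.7]
contact_force: [-0.3, -1.0, 0.1]
finger_gap: 0.0855
```

```bash
python3 - <<'E'
from h import *
s=status.get_state();print(s['t'],s['ee_pos'],s['tool_rot'],s['q'].round(1))
R2=toolR(85,20); p2=np.array([.50,.02,.24]); delta(p2,R2)
E
```

```text
25.35 [ 0.52987109 -0.12020198  0.25459121] [179.81005694   4.58338423 135.65879932] [ 44.5  31.4 -55.5  99.8  33.   62.1  23.7]
off [-0.149  0.701 -0.073] rot [-0.083 -0.03  -0.28 ] deg 52.8 tcp [0.5  0.02 0.24]
```

Request:
{"name": "send_rows", "arguments": {
  "increments": [
    {"offset":[-0.02,0.1,0],"delta_rot":[-0.012,-0.004,-0.04]},
    {"offset":[-0.04,0.2,0],"delta_rot":[-0.024,-0.008,-0.08]},
    {"offset":[-0.06,0.3,0],"delta_rot":[-0.036,-0.013,-0.12]},
    {"offset":[-0.08,0.4,0],"delta_rot":[-0.047,-0.017,-0.16]},
    {"offset":[-0.1,0.5,0],"delta_rot":[-0.059,-0.021,-0.2]},
    {"offset":[-0.12,0.6,0],"delta_rot":[-0.071,-0.026,-0.24]},
    {"offset":[-0.149,0.7,-0.073],"delta_rot":[-0.083,-0.03,-0.28]},
    {"offset":[-0.149,0.7,-0.073],"delta_rot":[-0.083,-0.03,-0.28]}
  ]
}}

```text
t: 26.15
ee_pos: [0.4969, 0.0249, 0.2397]
tool_rot: [-179.8, 20.1, 85.7]
contact_force: [-0.2, 0.4, -0.3]
finger_gap: 0.0852
```

Request:
{"name": "send_rows", "arguments": {
  "increments": [
    {"offset":[0,0.07,-0.15],"delta_rot":[-0.036,0.008,-0.026]},
    {"offset":[0,0.14,-0.3],"delta_rot":[-0.072,0.016,-0.052]},
    {"offset":[0,0.216,-0.45],"delta_rot":[-0.109,0.024,-0.079]},
    {"offset":[0,0.216,-0.6],"delta_rot":[-0.109,0.024,-0.079]},
    {"offset":[0,0.216,-0.7],"delta_rot":[-0.109,0.024,-0.079]},
    {"offset":[0,0.216,-0.7],"delta_rot":[-0.109,0.024,-0.079]},
    {"offset":[0,0.216,-0.7],"delta_rot":[-0.109,0.024,-0.079]}
  ]
}}

```text
t: 26.85
ee_pos: [0.4994, 0.0618, 0.1031]
tool_rot: [180.0, 40.2, 70.6]
contact_force: [-0.1, -0.7, 0.2]
finger_gap: 0.0853
```

```bash
python3 - <<'E'
from h import *
s=status.get_state();print(s['t'],s['ee_pos'],s['tool_rot'],s['q'].round(1))
Rt=toolR(70.6,40); g=[.481,.008,.025]; delta(tcp(g,Rt),Rt)
im,d,c=snap('wrist','w18')
im,d,c=snap('side'); cv2.imwrite('pics/side18z.png',cv2.resize(im[80:300,220:460],None,fx=3,fy=3)[:600])
E
```

```text
26.85 [0.49939293 0.06181876 0.10312882] [179.98072075  40.24880013  70.60666481] [-10.8  48.5 -25.5  97.1  41.9  80.  -77.2]
off [-0.112 -0.327 -0.463] rot [ 0.001 -0.    -0.   ] deg 0.2 tcp [ 0.477 -0.004  0.01 ]
```

View pics/w18.png

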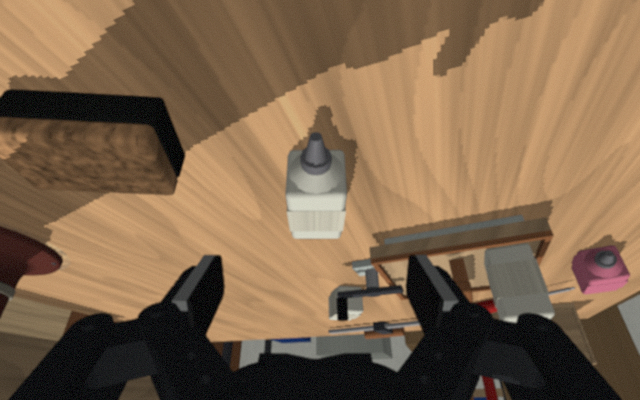

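View pics/side18z.png

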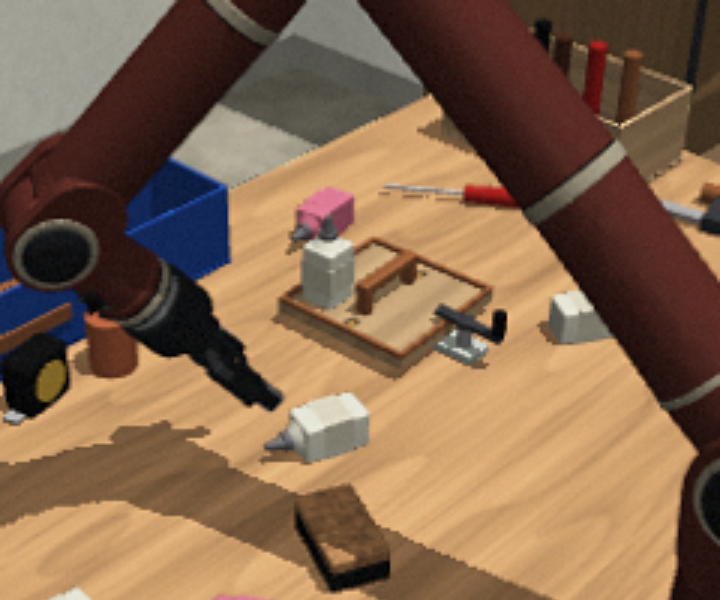

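Bottle B is centred at (316,190) and the way is clear. I'll advance and grip.

Request:
{"name": "send_rows", "arguments": {
  "increments": [
    {"offset":[-0.028,-0.08,-0.115],"delta_rot":[0,0,0]},
    {"offset":[-0.056,-0.16,-0.23],"delta_rot":[0,0,0]},
    {"offset":[-0.084,-0.245,-0.345],"delta_rot":[0,0,0]},
    {"offset":[-0.112,-0.327,-0.46],"delta_rot":[0,0,0]},
    {"offset":[-0.112,-0.327,-0.46],"delta_rot":[0,0,0]},
    {"offset":[-0.112,-0.327,-0.46],"delta_rot":[0,0,0]}
  ]
}}

```text
t: 27.55
ee_pos: [0.4779, -0.0016, 0.0115]
tool_rot: [179.9, 40.1, 70.6]
contact_force: [-0.1, 0.8, -0.4]
finger_gap: 0.0853
```

Request:
{"name": "send_rows", "arguments": {
  "increments": [
    {"offset":[0,0,0],"delta_rot":[0,0,0]},
    {"offset":[0,0,0],"delta_rot":[0,0,0]},
    {"offset":[0,0,0],"delta_rot":[0,0,0]},
    {"offset":[0,0,0],"delta_rot":[0,0,0]},
    {"offset":[0,0,0],"delta_rot":[0,0,0]},
    {"offset":[0,0,0],"delta_rot":[0,0,0]}
  ],
  "claw": 1,
  "force": 60
}}

```text
t: 28.15
ee_pos: [0.4778, -0.0009, 0.0111]
tool_rot: [179.9, 40.1, 70.7]
contact_force: [0.1, 1.9, 6.4]
finger_gap: 0.0435
```

Request:
{"name": "send_rows", "arguments": {
  "increments": [
    {"offset":[0,0,0.1],"delta_rot":[0,0,0]},
    {"offset":[0,0,0.25],"delta_rot":[0,0,0]},
    {"offset":[0,0,0.45],"delta_rot":[0,0,0]},
    {"offset":[0,0,0.65],"delta_rot":[0,0,0]},
    {"offset":[0,0,0.85],"delta_rot":[0,0,0]},
    {"offset":[0,0,1],"delta_rot":[0,0,0]},
    {"offset":[0,0,1],"delta_rot":[0,0,0]}
  ]
}}

```text
t: 28.85
ee_pos: [0.4784, -0.0009, 0.2134]
tool_rot: [179.5, 39.9, 70.4]
contact_force: [0.9, 0.4, -1.8]
finger_gap: 0.0435
```

```bash
python3 - <<'E'
from h import *
s=status.get_state();print(s['t'],s['ee_pos'],s['tool_rot'],s['contact_force'],s['finger_gap'],s['q'].round(1))
im,d,c=snap('wrist','w19')
Rm=toolR(35,0); pm=np.array([.55,-.13,.27]); delta(pm,Rm)
Rp=toolR(4.6,-50)
a=tcp([*spot(48,-45),.23],Rp); delta(a,Rp,pm,Rm)
E
```

```text
28.85 [ 0.47838218 -0.00089462  0.21339614] [179.51333495  39.93006223  70.38271377] [ 0.92849823  0.37560289 -1.79926888] 0.04348709595278937 [ -4.3  36.4 -26.7 100.3  40.1  84.4 -68.2]
off [ 0.363 -0.643  0.293] rot [ 0.181 -0.136 -0.19 ] deg 53.1 tcp [ 0.55 -0.13  0.27]
off [ 0.537 -0.656 -0.261] rot [ 0.095 -0.264 -0.158] deg 58.0 tcp [ 0.657 -0.261  0.218]
```

View pics/w19.png

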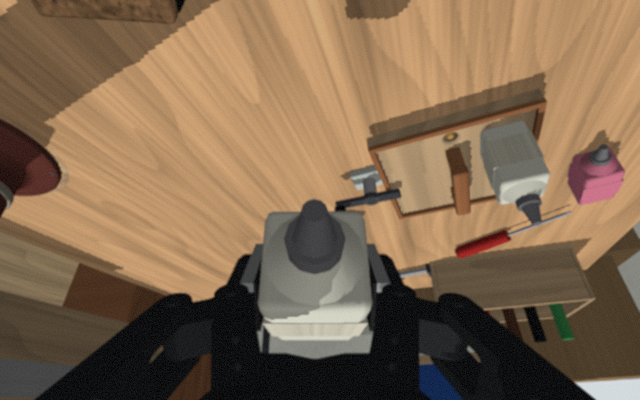

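Bottle B is held. I'll reorient it over the far-right spot.

Request:
{"name": "send_rows", "arguments": {
  "increments": [
    {"offset":[0.05,-0.08,0.1],"delta_rot":[0.023,-0.017,-0.024]},
    {"offset":[0.09,-0.16,0.2],"delta_rot":[0.045,-0.034,-0.048]},
    {"offset":[0.14,-0.24,0.3],"delta_rot":[0.068,-0.051,-0.071]},
    {"offset":[0.18,-0.32,0.39],"delta_rot":[0.09,-0.068,-0.095]},
    {"offset":[0.23,-0.4,0.39],"delta_rot":[0.113,-0.085,-0.119]},
    {"offset":[0.27,-0.48,0.39],"delta_rot":[0.136,-0.102,-0.143]},
    {"offset":[0.32,-0.56,0.39],"delta_rot":[0.158,-0.119,-0.166]},
    {"offset":[0.363,-0.643,0.39],"delta_rot":[0.181,-0.136,-0.19]},
    {"offset":[0.363,-0.643,0.39],"delta_rot":[0.181,-0.136,-0.19]}
  ]
}}

```text
t: 29.8
ee_pos: [0.5475, -0.1385, 0.2854]
tool_rot: [-179.8, 0.4, 34.3]
contact_force: [-0.3, -1.1, -1.0]
finger_gap: 0.0435
```

Request:
{"name": "send_rows", "arguments": {
  "increments": [
    {"offset":[0.07,-0.08,0],"delta_rot":[0.012,-0.033,-0.02]},
    {"offset":[0.13,-0.16,0],"delta_rot":[0.024,-0.066,-0.04]},
    {"offset":[0.2,-0.25,0],"delta_rot":[0.036,-0.099,-0.059]},
    {"offset":[0.27,-0.33,0],"delta_rot":[0.048,-0.132,-0.079]},
    {"offset":[0.34,-0.41,0],"delta_rot":[0.06,-0.165,-0.099]},
    {"offset":[0.41,-0.5,0],"delta_rot":[0.071,-0.198,-0.119]},
    {"offset":[0.48,-0.58,-0.1],"delta_rot":[0.083,-0.231,-0.138]},
    {"offset":[0.537,-0.656,-0.2],"delta_rot":[0.095,-0.264,-0.158]},
    {"offset":[0.537,-0.656,-0.3],"delta_rot":[0.095,-0.264,-0.158]},
    {"offset":[0.537,-0.656,-0.36],"delta_rot":[0.095,-0.264,-0.158]},
    {"offset":[0.537,-0.656,-0.36],"delta_rot":[0.095,-0.264,-0.158]}
  ]
}}

```text
t: 30.9
ee_pos: [0.6587, -0.2675, 0.2303]
tool_rot: [-178.6, -48.6, 4.5]
contact_force: [0.1, -0.4, -1.8]
finger_gap: 0.0436
```

```bash
python3 - <<'E'
from h import *
s=status.get_state();print(s['t'],s['ee_pos'],s['tool_rot'],s['contact_force'],s['finger_gap'],s['q'].round(1))
Rp=toolR(4.6,-50)
for z in(.14,.084): delta(tcp([*spot(48,-45),z],Rp),Rp)
im,d,c=snap('side'); cv2.imwrite('pics/side20z.png',cv2.resize(im[80:230,260:460],None,fx=4,fy=4))
im,d,c=snap('top'); cv2.imwrite('pics/top20z.png',cv2.resize(im[130:270,290:450],None,fx=4,fy=4))
E
```

```text
30.9 [ 0.65868277 -0.26754952  0.23026621] [-178.63967601  -48.62679971    4.4516352 ] [ 0.06794282 -0.42447326 -1.80169852] 0.04359002619670953 [ 61.3  39.  -46.7 108.9 -52.8   0.9  -0. ]
off [-0.006  0.032 -0.512] rot [-0.004 -0.008 -0.005] deg 1.9 tcp [ 0.657 -0.261  0.128]
off [-0.006  0.032 -0.792] rot [-0.004 -0.008 -0.005] deg 1.9 tcp [ 0.657 -0.261  0.072]
```

View pics/side20z.png

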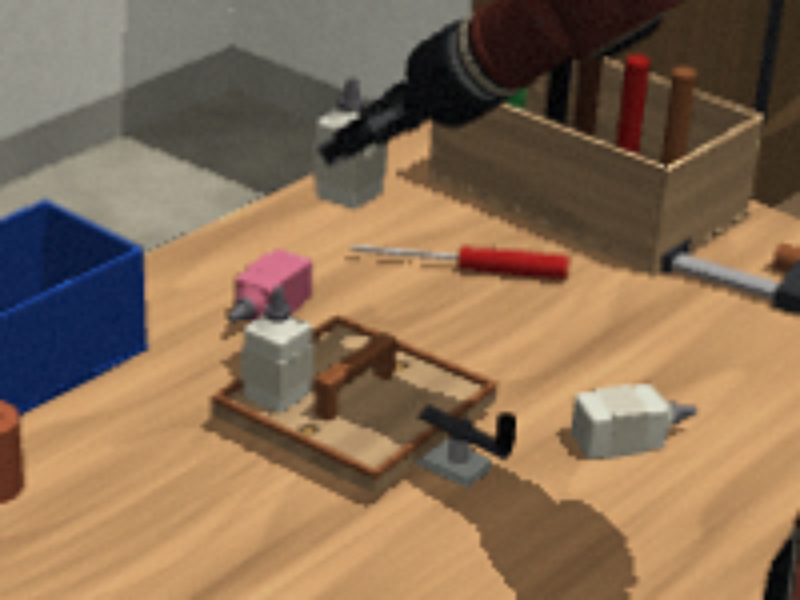

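View pics/top20z.png

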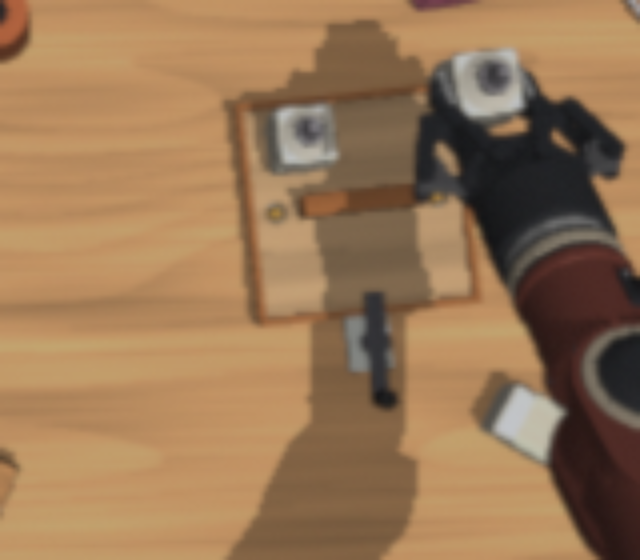

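Joint 6 has reached 0.9°, right at its limit, so a radial approach won't work here. I'll turn the tool 90° and place from the right-hand side, which is the same geometry as the first pick.

```bash
python3 - <<'E'
from h import *
Rp=toolR(94.6,-50)
for z in(.24,.11): delta(tcp([*spot(54,-45),z],Rp),Rp)
E
```

```text
off [-0.056  0.101 -0.015] rot [ 0.003 -0.01   0.495] deg 89.2 tcp [ 0.648 -0.247  0.228]
off [-0.056  0.101 -0.665] rot [ 0.003 -0.01   0.495] deg 89.2 tcp [ 0.648 -0.247  0.098]
```

Request:
{"name": "send_rows", "arguments": {
  "increments": [
    {"offset":[-0.01,0.01,0.05],"delta_rot":[0,0,0.03]},
    {"offset":[-0.01,0.02,0.1],"delta_rot":[0,0,0.07]},
    {"offset":[-0.02,0.03,0.1],"delta_rot":[0,0,0.11]},
    {"offset":[-0.02,0.04,0.1],"delta_rot":[0,0,0.15]},
    {"offset":[-0.03,0.05,0.1],"delta_rot":[0.001,-0.003,0.19]},
    {"offset":[-0.03,0.06,0.1],"delta_rot":[0.001,-0.004,0.23]},
    {"offset":[-0.04,0.07,0.1],"delta_rot":[0.002,-0.005,0.27]},
    {"offset":[-0.04,0.08,0.1],"delta_rot":[0.002,-0.006,0.31]},
    {"offset":[-0.05,0.09,0.1],"delta_rot":[0.002,-0.007,0.35]},
    {"offset":[-0.056,0.1,0.1],"delta_rot":[0.003,-0.008,0.39]},
    {"offset":[-0.056,0.1,0.05],"delta_rot":[0.003,-0.009,0.43]},
    {"offset":[-0.056,0.1,0],"delta_rot":[0.003,-0.01,0.47]},
    {"offset":[-0.056,0.1,0],"delta_rot":[0.003,-0.01,0.495]},
    {"offset":[-0.056,0.1,0],"delta_rot":[0.003,-0.01,0.495]},
    {"offset":[-0.056,0.1,0],"delta_rot":[0.003,-0.01,0.495]}
  ]
}}

```text
t: 32.5
ee_pos: [0.6487, -0.2482, 0.2327]
tool_rot: [179.9, -50.2, 94.5]
contact_force: [-0.4, 0.1, -0.6]
finger_gap: 0.0433
```

```bash
python3 - <<'E'
from h import *
s=status.get_state();print(s['t'],s['ee_pos'],s['tool_rot'],s['contact_force'],s['finger_gap'],s['q'].round(1))
Rp=toolR(94.6,-50)
for z in(.11,): delta(tcp([*spot(54,-45),z],Rp),Rp)
im,d,c=snap('side'); cv2.imwrite('pics/side21z.png',cv2.resize(im[60:230,260:460],None,fx=3.5,fy=3.5))
im,d,c=snap('top'); cv2.imwrite('pics/top21z.png',cv2.resize(im[130:270,290:450],None,fx=4,fy=4))
E
```

```text
32.5 [ 0.64870581 -0.24823137  0.23267587] [179.94035807 -50.17932257  94.49069967] [-0.39887891  0.05829397 -0.61125811] 0.043319996123560134 [ 46.8  62.2 -39.   48.8 -11.3  98.7  23.9]
off [-0.005  0.005 -0.674] rot [-0.001  0.     0.001] deg 0.2 tcp [ 0.648 -0.247  0.098]
```

View pics/side21z.png

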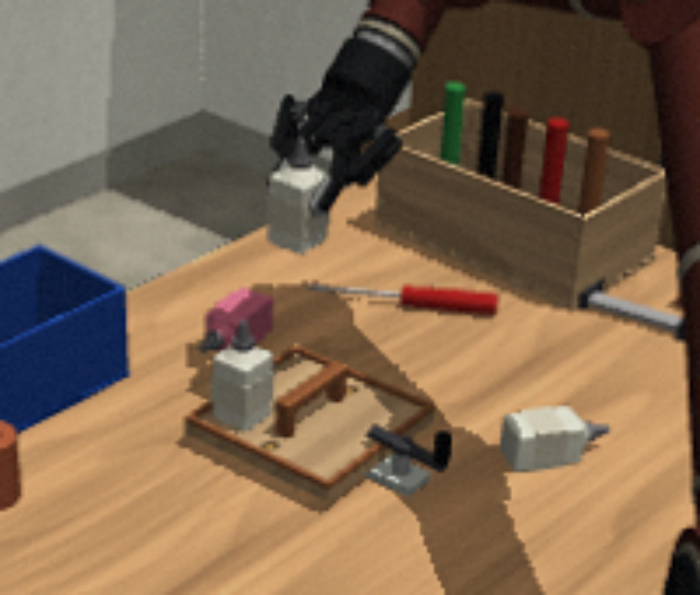

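View pics/top21z.png

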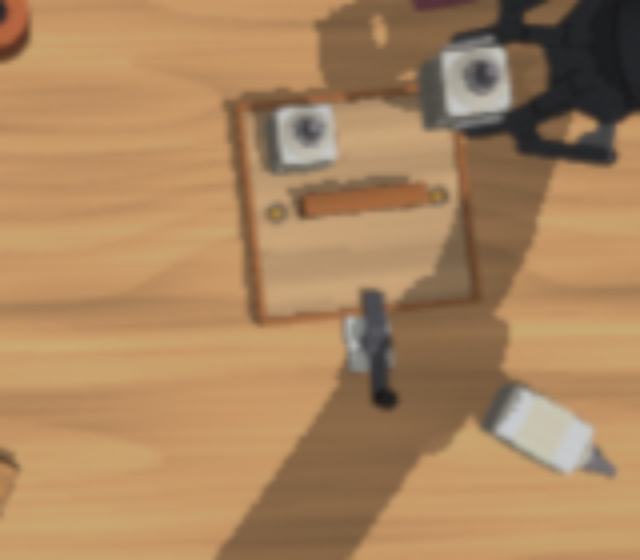

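Reachable, with joint 6 at 99°. I'll lower it.

Request:
{"name": "send_rows", "arguments": {
  "increments": [
    {"offset":[-0.005,0.005,-0.15],"delta_rot":[0,0,0]},
    {"offset":[-0.005,0.005,-0.3],"delta_rot":[0,0,0]},
    {"offset":[-0.005,0.005,-0.45],"delta_rot":[0,0,0]},
    {"offset":[-0.005,0.005,-0.6],"delta_rot":[0,0,0]},
    {"offset":[-0.005,0.005,-0.674],"delta_rot":[0,0,0]},
    {"offset":[-0.005,0.005,-0.674],"delta_rot":[0,0,0]},
    {"offset":[-0.005,0.005,-0.674],"delta_rot":[0,0,0]}
  ]
}}

```text
t: 33.3
ee_pos: [0.6483, -0.248, 0.101]
tool_rot: [179.4, -50.3, 94.9]
contact_force: [0.7, 0.2, -1.1]
finger_gap: 0.0432
```

```bash
python3 - <<'E'
from h import *
s=status.get_state();print(s['t'],s['ee_pos'],s['tool_rot'],s['contact_force'],s['finger_gap'],s['q'].round(1))
Rp=toolR(94.6,-50)
for z in(.084,): delta(tcp([*spot(54,-45),z],Rp),Rp)
im,d,c=snap('wrist','w22')
im,d,c=snap('side'); cv2.imwrite('pics/side22z.png',cv2.resize(im[80:230,260:460],None,fx=4,fy=4))
E
```

```text
33.3 [ 0.64826794 -0.24798462  0.10103972] [179.37557794 -50.30208036  94.92002616] [ 0.67343957  0.19511191 -1.1443736 ] 0.0432068314762782 [ 47.5  69.4 -37.4  54.1  -8.4  88.8  30.3]
off [-0.003  0.003 -0.146] rot [-0.002  0.002  0.001] deg 0.5 tcp [ 0.648 -0.247  0.072]
```

View pics/side22z.png

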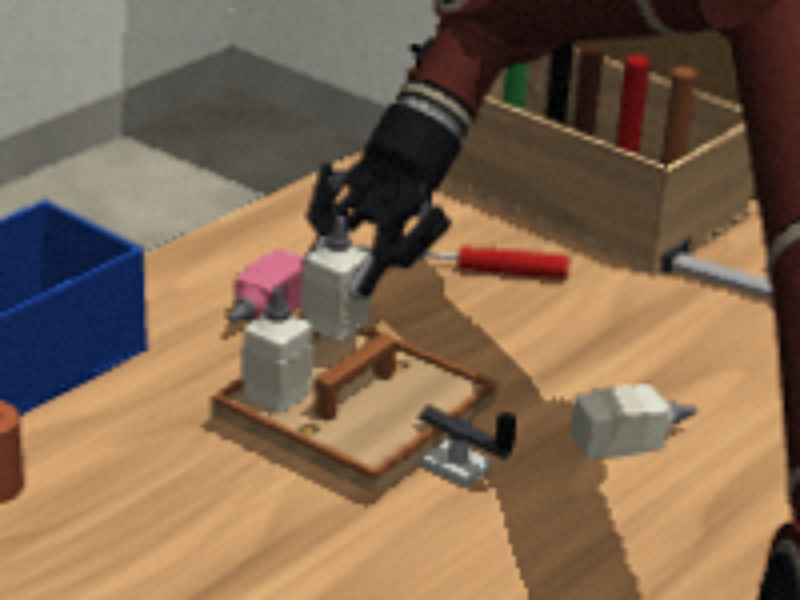

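View pics/w22.png

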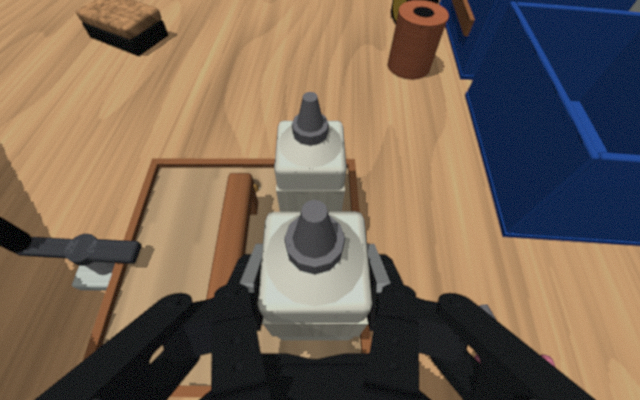

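Request:
{"name": "send_rows", "arguments": {
  "increments": [
    {"offset":[-0.003,0.003,-0.05],"delta_rot":[0,0,0]},
    {"offset":[-0.003,0.003,-0.1],"delta_rot":[0,0,0]},
    {"offset":[-0.003,0.003,-0.13],"delta_rot":[0,0,0]},
    {"offset":[-0.003,0.003,-0.145],"delta_rot":[0,0,0]},
    {"offset":[-0.003,0.003,-0.155],"delta_rot":[0,0,0]},
    {"offset":[-0.003,0.003,-0.155],"delta_rot":[0,0,0]}
  ]
}}

```text
t: 34.0
ee_pos: [0.6467, -0.2467, 0.072]
tool_rot: [179.5, -50.6, 95.0]
contact_force: [-4.0, -2.4, 9.5]
finger_gap: 0.0432
```

Request:
{"name": "send_rows", "arguments": {
  "increments": [
    {"offset":[0,0,-0.005],"delta_rot":[0,0,0]},
    {"offset":[0,0,-0.01],"delta_rot":[0,0,0]},
    {"offset":[0,0,-0.01],"delta_rot":[0,0,0]}
  ]
}}

```text
t: 34.3
ee_pos: [0.6467, -0.2467, 0.072]
tool_rot: [179.4, -50.7, 95.0]
contact_force: [-4.6, -2.8, 13.0]
finger_gap: 0.0436
```

Request:
{"name": "send_rows", "arguments": {
  "increments": [
    {"offset":[0,0,0.008],"delta_rot":[0,0,0]},
    {"offset":[0,0,0.008],"delta_rot":[0,0,0]}
  ]
}}

```text
t: 34.5
ee_pos: [0.6467, -0.2466, 0.072]
tool_rot: [179.5, -50.6, 95.0]
contact_force: [-3.7, -1.6, 10.9]
finger_gap: 0.0434
```

```bash
python3 - <<'E'
from h import *
s=status.get_state();print(s['ee_pos'],s['tool_rot'],s['contact_force'])
im,d,c=snap('wrist','w23')
im,d,c=snap('side'); cv2.imwrite('pics/side23z.png',cv2.resize(im[100:210,290:420],None,fx=5.4,fy=5.4,interpolation=cv2.INTER_CUBIC))
E
```

```text
[ 0.64669061 -0.24663855  0.07200252] [179.49085202 -50.58067751  94.99861235] [-3.71325276 -1.63875693 10.86553587]
```

View pics/side23z.png

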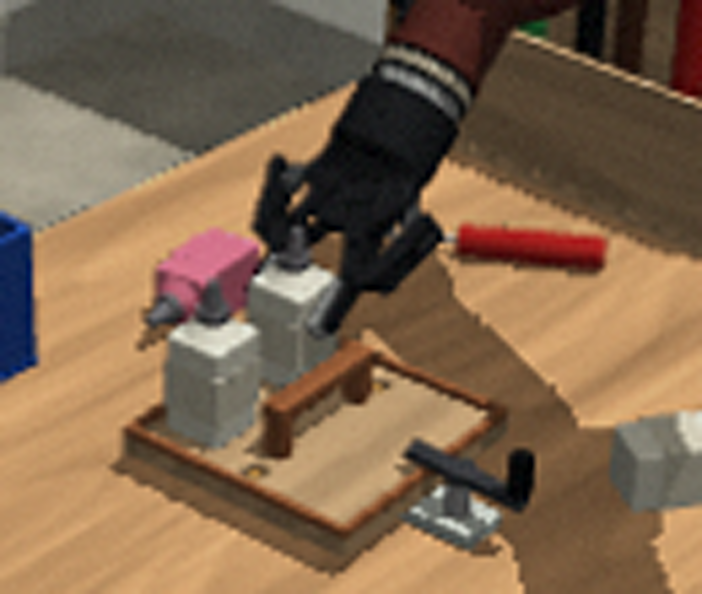

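View pics/w23.png

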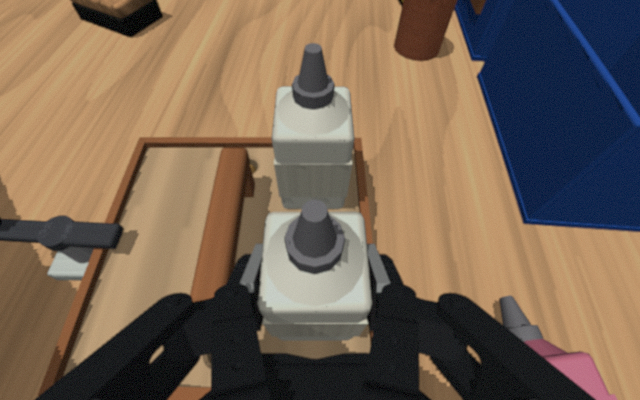

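```bash
python3 - <<'E'
from h import *
im,d,c=load('wrist'); P=cloud(c,d)
print('A shoulder',np.median(P[118:128,285:295,2]),np.median(P[118:128,335:345,2]),'B shoulder corners',[P[v-3:v+4,u-3:u+4].reshape(-1,3).mean(0).round(4) for u,v in[(275,222),(355,222),(272,300),(360,300)]])
im,d,c=load('side'); P=cloud(c,d); m=(P[...,0]>.6)&(P[...,0]<.7)&(P[...,1]>-.3)&(P[...,1]<-.13)&(P[...,2]>.095)&(P[...,2]<.115)
for lo,hi in[(-.2,-.13),(-.29,-.22)]:
    q=P[m&(P[...,1]>lo)&(P[...,1]<hi)]; print(len(q),np.percentile(q[:,2],[10,50,90]))
E
```

```text
A shoulder 0.1060992541629813 0.10521824813052393 B shoulder corners [array([ 0.6282, -0.2431,  0.1044]), array([ 0.6619, -0.2416,  0.107 ]), array([ 0.6319, -0.2757,  0.104 ]), array([ 0.6646, -0.2731,  0.1043])]
99 [0.09727554 0.10427089 0.11134521]
157 [0.09807568 0.10510223 0.11164519]
```

B's shoulder is at the same height as A's (0.105), so its foot is on the floor. I'll open a little and retreat along the tool axis.

Request:
{"name": "send_rows", "arguments": {
  "increments": [
    {"offset":[0,0,0.005],"delta_rot":[0,0,0]},
    {"offset":[0,0,0.005],"delta_rot":[0,0,0]},
    {"offset":[0,0,0.005],"delta_rot":[0,0,0]},
    {"offset":[0,0,0.005],"delta_rot":[0,0,0]},
    {"offset":[0.004,-0.046,0.045],"delta_rot":[0,0,0]},
    {"offset":[0.01,-0.12,0.11],"delta_rot":[0,0,0]},
    {"offset":[0.018,-0.22,0.2],"delta_rot":[0,0,0]},
    {"offset":[0.026,-0.34,0.3],"delta_rot":[0,0,0]},
    {"offset":[0.037,-0.458,0.4],"delta_rot":[0,0,0]},
    {"offset":[0.037,-0.458,0.6],"delta_rot":[0,0,0]},
    {"offset":[0.037,-0.458,0.8],"delta_rot":[0,0,0]},
    {"offset":[0.037,-0.458,0.8],"delta_rot":[0,0,0]}
  ],
  "claw": -0.2
}}

```text
t: 35.8
ee_pos: [0.655, -0.3372, 0.2342]
tool_rot: [178.3, -50.0, 95.5]
contact_force: [-0.7, -0.2, 0.3]
finger_gap: 0.0513
```

```bash
python3 - <<'E'
from h import *
s=status.get_state();print(s['t'],s['ee_pos'],s['tool_rot'],s['contact_force'],s['finger_gap'],s['q'].round(1))
im,d,c=snap('wrist','w24')
im,d,c=snap('top'); cv2.imwrite('pics/top24z.png',cv2.resize(im[130:270,290:450],None,fx=4,fy=4))
E
```

```text
35.8 [ 0.6550331  -0.337151    0.23415126] [178.31151904 -50.04923097  95.51861058] [-0.73103287 -0.16814329  0.31452549] 0.05126621576911716 [ 46.9  70.4 -44.   26.9  -4.4 113.6  23.6]
```

View pics/w24.png

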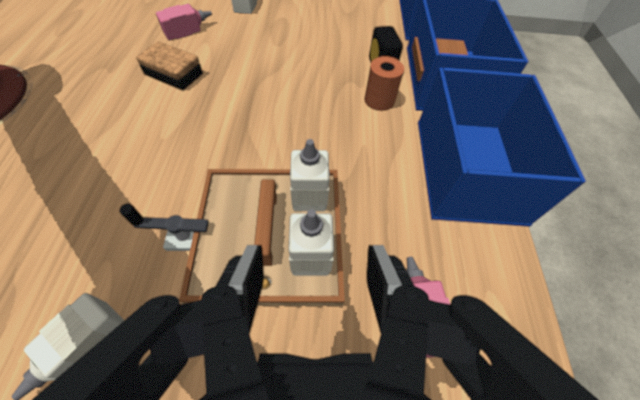

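View pics/top24z.png

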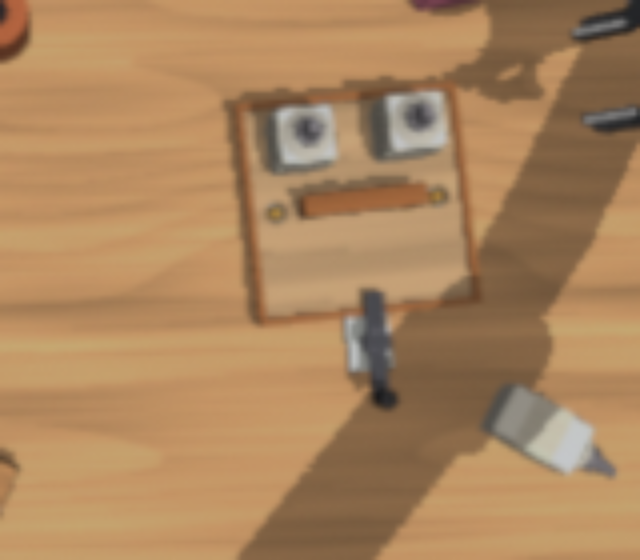

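Both bottles stand. Next is bottle D; I'll first go vertical above it for a look. Joint 6 is at its upper limit here, so I'll unlean straight away.

```bash
python3 - <<'E'
from h import *
Rm=toolR(60,-10); pm=np.array([.44,-.40,.27]); delta(pm,Rm)
im,d,c=load('top'); P=cloud(c,d); tip=onz(c,290+613/4,130+468/4,.022)[:2]; print(tip,bottle(P,.402,-.367,tip))
E
```

```text
off [-1.067 -0.317  0.208] rot [-0.22   0.053 -0.184] deg 52.6 tcp [ 0.44 -0.4   0.27]
[ 0.3707533  -0.42505362] (array([ 0.40363904, -0.36280304]), array([70.98535156, 40.57923508]), array([-0.5221039 , -0.85288185], dtype=float32), np.float32(-121.47349), np.float64(0.043662771670685), 205)
```

Request:
{"name": "send_rows", "arguments": {
  "increments": [
    {"offset":[-0.1,-0.03,0.05],"delta_rot":[-0.03,0.007,-0.025]},
    {"offset":[-0.25,-0.07,0.1],"delta_rot":[-0.06,0.014,-0.05]},
    {"offset":[-0.45,-0.12,0.15],"delta_rot":[-0.09,0.021,-0.075]},
    {"offset":[-0.65,-0.2,0.2],"delta_rot":[-0.12,0.03,-0.1]},
    {"offset":[-0.85,-0.25,0.208],"delta_rot":[-0.15,0.037,-0.125]},
    {"offset":[-1,-0.317,0.208],"delta_rot":[-0.18,0.044,-0.15]},
    {"offset":[-1,-0.317,0.208],"delta_rot":[-0.22,0.053,-0.184]},
    {"offset":[-1,-0.317,0.208],"delta_rot":[-0.22,0.053,-0.184]},
    {"offset":[-1,-0.317,0.208],"delta_rot":[-0.22,0.053,-0.184]}
  ],
  "claw": -1
}}

```text
t: 36.8
ee_pos: [0.4535, -0.3982, 0.2684]
tool_rot: [-179.8, -10.2, 60.2]
contact_force: [0.8, -0.8, -0.5]
finger_gap: 0.085
```

```bash
python3 - <<'E'
from h import *
s=status.get_state();print(s['t'],s['ee_pos'],s['tool_rot'],s['q'].round(1))
im,d,c=snap('wrist','w25'); P=cloud(c,d)
cc,wh,a,az,z,n=bottle(P,.403,-.364,(.368,-.425)); print(cc,wh,az,z,n)
az=-121.5 if not np.isfinite(az) else float(az)
Rt=toolR(az+180,-40); g=[*(cc+.013*a),.025]; pre=tcp(g,Rt,.11); delta(pre,Rt); delta(tcp(g,Rt),Rt,pre,Rt)
E
```

```text
36.8 [ 0.45351618 -0.39818546  0.26836107] [-179.76675218  -10.22778159   60.15268224] [ 62.2  33.5 -31.1  84.    6.9  67.9   2.9]
[ 0.40496063 -0.36390909] [75.22675323 42.71799469] -120.37683 0.04530312542991888 2089
off [-0.423 -0.131 -0.865] rot [ 0.142 -0.084 -0.003] deg 29.8 tcp [ 0.369 -0.426  0.095]
off [ 0.179  0.305 -0.421] rot [0. 0. 0.] deg 0.0 tcp [ 0.405 -0.365  0.01 ]
```

View pics/w25.png

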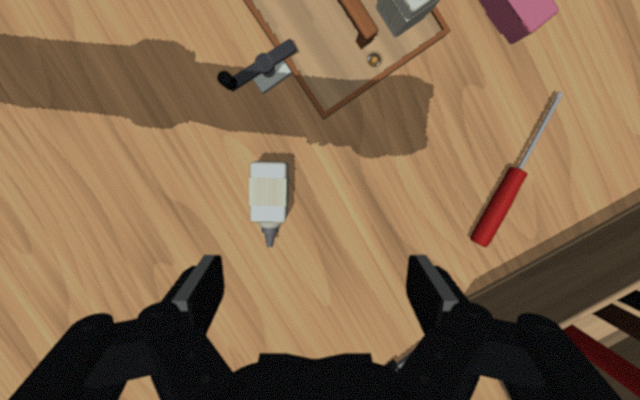

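Bottle D is at (268,195), measured at (0.405,-0.364) with azimuth −120°. I'll go in.

Request:
{"name": "send_rows", "arguments": {
  "increments": [
    {"offset":[-0.1,-0.03,-0.1],"delta_rot":[0.035,-0.021,0]},
    {"offset":[-0.2,-0.06,-0.25],"delta_rot":[0.07,-0.042,0]},
    {"offset":[-0.3,-0.09,-0.4],"delta_rot":[0.105,-0.063,0]},
    {"offset":[-0.423,-0.131,-0.55],"delta_rot":[0.142,-0.084,-0.003]},
    {"offset":[-0.423,-0.131,-0.7],"delta_rot":[0.142,-0.084,-0.003]},
    {"offset":[-0.423,-0.131,-0.84],"delta_rot":[0.142,-0.084,-0.003]},
    {"offset":[-0.423,-0.131,-0.84],"delta_rot":[0.142,-0.084,-0.003]},
    {"offset":[-0.423,-0.131,-0.84],"delta_rot":[0.142,-0.084,-0.003]}
  ]
}}

```text
t: 37.65
ee_pos: [0.369, -0.4262, 0.1001]
tool_rot: [-180.0, -40.0, 59.4]
contact_force: [0.3, 0.6, 0.8]
finger_gap: 0.0859
```

```bash
python3 - <<'E'
from h import *
s=status.get_state();print(s['t'],s['ee_pos'],s['tool_rot'],s['q'].round(1))
im,d,c=snap('wrist','w26')
Rt=toolR(59.6,-40); a=np.array([-.506,-.863]); g=[*(np.array([.405,-.364])+.013*a),.025]; delta(tcp(g,Rt),Rt)
E
```

```text
37.65 [ 0.3689913  -0.42615809  0.10012119] [-179.99394369  -40.01097126   59.42434984] [ 84.7  54.3 -38.6  90.4  -6.3  60.7  28. ]
off [ 0.175  0.309 -0.455] rot [0.001 0.    0.001] deg 0.2 tcp [ 0.405 -0.365  0.01 ]
```

View pics/w26.png

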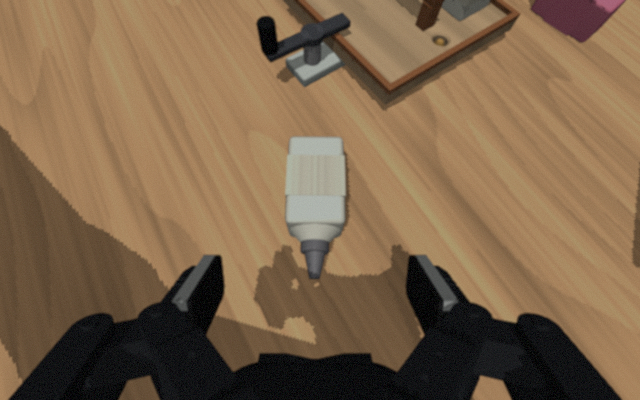

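Bottle D is centred at (316,195). I'll advance, grip and lift.

Request:
{"name": "send_rows", "arguments": {
  "increments": [
    {"offset":[0.045,0.08,-0.115],"delta_rot":[0,0,0]},
    {"offset":[0.09,0.155,-0.23],"delta_rot":[0,0,0]},
    {"offset":[0.13,0.23,-0.34],"delta_rot":[0,0,0]},
    {"offset":[0.175,0.309,-0.45],"delta_rot":[0,0,0]},
    {"offset":[0.175,0.309,-0.45],"delta_rot":[0,0,0]},
    {"offset":[0.175,0.309,-0.45],"delta_rot":[0,0,0]}
  ]
}}

```text
t: 38.3
ee_pos: [0.4045, -0.3653, 0.0122]
tool_rot: [179.8, -39.8, 59.6]
contact_force: [0.3, -0.7, 0.8]
finger_gap: 0.0856
```

Request:
{"name": "send_rows", "arguments": {
  "increments": [
    {"offset":[0,0,0],"delta_rot":[0,0,0]},
    {"offset":[0,0,0],"delta_rot":[0,0,0]},
    {"offset":[0,0,0],"delta_rot":[0,0,0]},
    {"offset":[0,0,0],"delta_rot":[0,0,0]},
    {"offset":[0,0,0],"delta_rot":[0,0,0]},
    {"offset":[0,0,0],"delta_rot":[0,0,0]}
  ],
  "claw": 1,
  "force": 60
}}

```text
t: 38.9
ee_pos: [0.4037, -0.3661, 0.0117]
tool_rot: [179.8, -39.7, 59.4]
contact_force: [-2.0, -2.7, 5.5]
finger_gap: 0.0434
```

Request:
{"name": "send_rows", "arguments": {
  "increments": [
    {"offset":[0,0,0.1],"delta_rot":[0,0,0]},
    {"offset":[0,0,0.25],"delta_rot":[0,0,0]},
    {"offset":[0,0,0.45],"delta_rot":[0,0,0]},
    {"offset":[0,0,0.65],"delta_rot":[0,0,0]},
    {"offset":[0,0,0.85],"delta_rot":[0,0,0]},
    {"offset":[0,0,1],"delta_rot":[0,0,0]},
    {"offset":[0,0,1],"delta_rot":[0,0,0]}
  ]
}}

```text
t: 39.6
ee_pos: [0.4053, -0.365, 0.2148]
tool_rot: [179.4, -39.6, 59.8]
contact_force: [0.8, 0.2, -0.6]
finger_gap: 0.0434
```

```bash
python3 - <<'E'
from h import *
s=status.get_state();print(s['t'],s['ee_pos'],s['tool_rot'],s['contact_force'],s['finger_gap'],s['q'].round(1))
im,d,c=snap('wrist','w27')
Rm=toolR(77,5); pm=np.array([.46,-.24,.28]); delta(pm,Rm)
Rp=toolR(94.6,50); a=tcp([*spot(-54,45),.23],Rp); delta(a,Rp,pm,Rm)
E
```

```text
39.6 [ 0.40526396 -0.36502328  0.21484121] [179.39992579 -39.64883611  59.83054803] [ 0.80074427  0.24836512 -0.57766305] 0.04338431172197335 [ 82.7  43.3 -42.9  93.  -11.4  64.   21.4]
off [0.281 0.623 0.339] rot [-0.231  0.093  0.092] deg 47.8 tcp [ 0.46 -0.24  0.28]
off [ 0.376  0.224 -0.311] rot [-0.25   0.018  0.093] deg 48.2 tcp [ 0.535 -0.195  0.218]
```

View pics/w27.png

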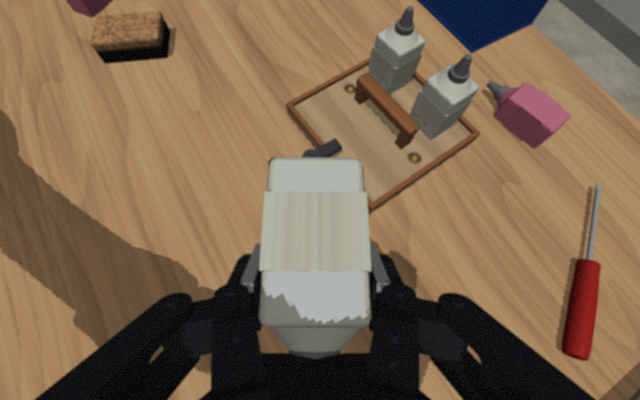

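Request:
{"name": "send_rows", "arguments": {
  "increments": [
    {"offset":[0.03,0.07,0.1],"delta_rot":[-0.029,0.012,0.012]},
    {"offset":[0.06,0.15,0.2],"delta_rot":[-0.058,0.023,0.023]},
    {"offset":[0.1,0.23,0.3],"delta_rot":[-0.087,0.035,0.035]},
    {"offset":[0.14,0.31,0.34],"delta_rot":[-0.116,0.047,0.046]},
    {"offset":[0.18,0.39,0.34],"delta_rot":[-0.145,0.058,0.058]},
    {"offset":[0.22,0.48,0.34],"delta_rot":[-0.174,0.07,0.069]},
    {"offset":[0.26,0.56,0.34],"delta_rot":[-0.203,0.082,0.08]},
    {"offset":[0.281,0.623,0.34],"delta_rot":[-0.231,0.093,0.092]},
    {"offset":[0.281,0.623,0.34],"delta_rot":[-0.231,0.093,0.092]}
  ]
}}

```text
t: 40.55
ee_pos: [0.4611, -0.2323, 0.2774]
tool_rot: [-179.8, 4.7, 77.7]
contact_force: [1.0, 0.4, -0.9]
finger_gap: 0.0436
```

Request:
{"name": "send_rows", "arguments": {
  "increments": [
    {"offset":[0.05,0.03,0],"delta_rot":[-0.031,0.002,0.012]},
    {"offset":[0.1,0.06,0],"delta_rot":[-0.062,0.004,0.023]},
    {"offset":[0.15,0.09,0],"delta_rot":[-0.094,0.007,0.035]},
    {"offset":[0.2,0.12,0],"delta_rot":[-0.125,0.009,0.046]},
    {"offset":[0.25,0.15,-0.05],"delta_rot":[-0.156,0.011,0.058]},
    {"offset":[0.3,0.18,-0.1],"delta_rot":[-0.187,0.013,0.07]},
    {"offset":[0.35,0.21,-0.15],"delta_rot":[-0.219,0.016,0.081]},
    {"offset":[0.376,0.224,-0.2],"delta_rot":[-0.25,0.018,0.093]},
    {"offset":[0.376,0.224,-0.25],"delta_rot":[-0.25,0.018,0.093]},
    {"offset":[0.376,0.224,-0.25],"delta_rot":[-0.25,0.018,0.093]}
  ]
}}

```text
t: 41.55
ee_pos: [0.5331, -0.1957, 0.2259]
tool_rot: [-179.6, 49.7, 94.8]
contact_force: [-0.1, -0.2, -1.2]
finger_gap: 0.0432
```

```bash
python3 - <<'E'
from h import *
s=status.get_state();print(s['t'],s['ee_pos'],s['tool_rot'],s['contact_force'],s['finger_gap'],s['q'].round(1))
Rp=toolR(94.6,50); delta(tcp([*spot(-54,45),.11],Rp),Rp)
im,d,c=snap('top'); cv2.imwrite('pics/top28z.png',cv2.resize(im[130:270,290:450],None,fx=4,fy=4))
im,d,c=snap('side'); cv2.imwrite('pics/side28z.png',cv2.resize(im[60:230,240:460],None,fx=3.5,fy=3.5))
E
```

```text
41.55 [ 0.53311323 -0.19568101  0.22589469] [-179.56083284   49.65861116   94.79293296] [-0.14392235 -0.15957204 -1.16596749] 0.0432157021816857 [  7.8  33.6 -21.4 110.4  67.7  70.7 -50.7]
off [ 0.011  0.002 -0.641] rot [-0.002 -0.002  0.001] deg 0.5 tcp [ 0.535 -0.195  0.098]
```

View pics/top28z.png

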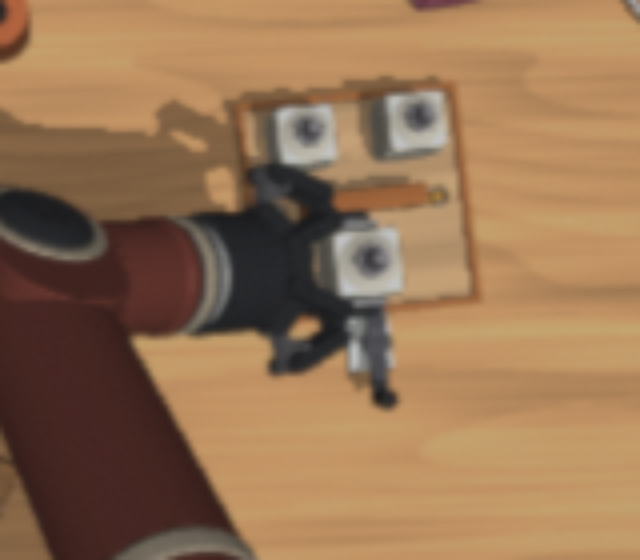

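View pics/side28z.png

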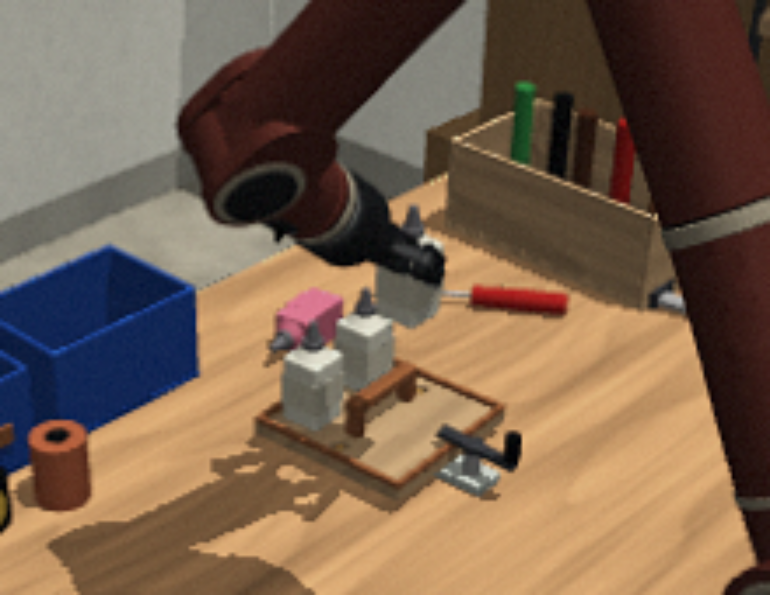

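Request:
{"name": "send_rows", "arguments": {
  "increments": [
    {"offset":[0.011,0.002,-0.15],"delta_rot":[0,0,0]},
    {"offset":[0.011,0.002,-0.3],"delta_rot":[0,0,0]},
    {"offset":[0.011,0.002,-0.45],"delta_rot":[-0.002,-0.002,0]},
    {"offset":[0.011,0.002,-0.6],"delta_rot":[-0.002,-0.002,0]},
    {"offset":[0.011,0.002,-0.64],"delta_rot":[-0.002,-0.002,0]},
    {"offset":[0.011,0.002,-0.64],"delta_rot":[-0.002,-0.002,0]},
    {"offset":[0.011,0.002,-0.64],"delta_rot":[-0.002,-0.002,0]}
  ]
}}

```text
t: 42.35
ee_pos: [0.5378, -0.1954, 0.1025]
tool_rot: [179.1, 50.2, 93.7]
contact_force: [1.1, 0.3, -1.2]
finger_gap: 0.0435
```

```bash
python3 - <<'E'
from h import *
s=status.get_state();print(s['t'],s['ee_pos'],s['tool_rot'],s['contact_force'],s['finger_gap'],s['q'].round(1))
Rp=toolR(94.6,50); delta(tcp([*spot(-54,45),.082],Rp),Rp)
im,d,c=snap('top'); cv2.imwrite('pics/top29z.png',cv2.resize(im[130:270,290:450],None,fx=4,fy=4))
im,d,c=snap('side'); cv2.imwrite('pics/side29z.png',cv2.resize(im[90:220,270:420],None,fx=4.6,fy=4.6,interpolation=cv2.INTER_CUBIC))
E
```

```text
42.35 [ 0.53775544 -0.19535354  0.10247934] [179.05769173  50.20798959  93.73924623] [ 1.0635376   0.27702727 -1.15981576] 0.04348260236889061 [  5.2  46.  -18.4 114.3  77.5  66.1 -68.1]
off [-0.013  0.    -0.163] rot [0.001 0.003 0.001] deg 0.7 tcp [ 0.535 -0.195  0.07 ]
```

View pics/side29z.png

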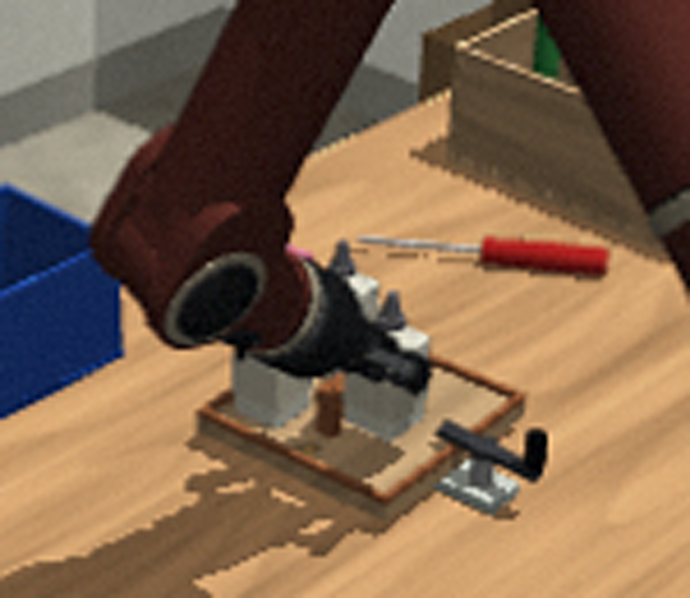

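View pics/top29z.png

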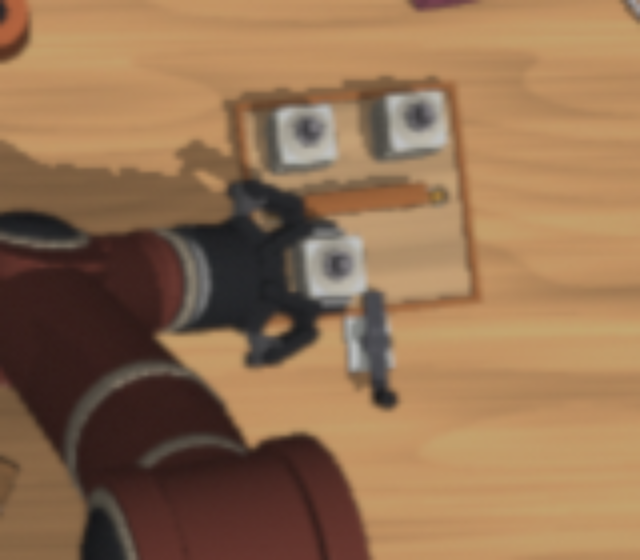

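Request:
{"name": "send_rows", "arguments": {
  "increments": [
    {"offset":[-0.013,0,-0.03],"delta_rot":[0.001,0.003,0.001]},
    {"offset":[-0.013,0,-0.07],"delta_rot":[0.001,0.003,0.001]},
    {"offset":[-0.013,0,-0.11],"delta_rot":[0.001,0.003,0.001]},
    {"offset":[-0.013,0,-0.14],"delta_rot":[0.001,0.003,0.001]},
    {"offset":[-0.013,0,-0.15],"delta_rot":[0.001,0.003,0.001]},
    {"offset":[-0.013,0,-0.15],"delta_rot":[0.001,0.003,0.001]}
  ]
}}

```text
t: 43.05
ee_pos: [0.5342, -0.1944, 0.0709]
tool_rot: [-179.8, 50.0, 94.9]
contact_force: [-1.0, 0.8, 2.7]
finger_gap: 0.0436
```

Request:
{"name": "send_rows", "arguments": {
  "increments": [
    {"offset":[0,0,-0.005],"delta_rot":[0,0,0]},
    {"offset":[0,0,-0.01],"delta_rot":[0,0,0]},
    {"offset":[0,0,-0.01],"delta_rot":[0,0,0]}
  ]
}}

```text
t: 43.35
ee_pos: [0.5342, -0.1944, 0.0708]
tool_rot: [-179.9, 50.2, 94.8]
contact_force: [-2.7, 5.8, 11.1]
finger_gap: 0.0435
```

Request:
{"name": "send_rows", "arguments": {
  "increments": [
    {"offset":[0,0,0.008],"delta_rot":[0,0,0]},
    {"offset":[0,0,0.008],"delta_rot":[0,0,0]}
  ]
}}

```text
t: 43.55
ee_pos: [0.5344, -0.1945, 0.0709]
tool_rot: [-179.9, 50.0, 94.8]
contact_force: [0.3, 2.5, 4.4]
finger_gap: 0.0434
```

Request:
{"name": "send_rows", "arguments": {
  "increments": [
    {"offset":[0,0,0.002],"delta_rot":[0,0,0]},
    {"offset":[0,0,0.002],"delta_rot":[0,0,0]},
    {"offset":[0,0,0.002],"delta_rot":[0,0,0]},
    {"offset":[0,0,0.002],"delta_rot":[0,0,0]},
    {"offset":[-0.004,0.046,0.045],"delta_rot":[0,0,0]},
    {"offset":[-0.01,0.12,0.11],"delta_rot":[0,0,0]},
    {"offset":[-0.018,0.22,0.2],"delta_rot":[0,0,0]},
    {"offset":[-0.026,0.34,0.3],"delta_rot":[0,0,0]},
    {"offset":[-0.037,0.458,0.4],"delta_rot":[0,0,0]},
    {"offset":[-0.037,0.458,0.6],"delta_rot":[0,0,0]},
    {"offset":[-0.037,0.458,0.8],"delta_rot":[0,0,0]},
    {"offset":[-0.037,0.458,0.8],"delta_rot":[0,0,0]}
  ],
  "claw": -0.2
}}

```text
t: 44.75
ee_pos: [0.529, -0.1011, 0.2357]
tool_rot: [179.2, 49.9, 94.2]
contact_force: [0.5, -0.3, -0.5]
finger_gap: 0.0517
```

```bash
python3 - <<'E'
from h import *
s=status.get_state();print(s['t'],s['ee_pos'],s['tool_rot'],s['contact_force'],s['finger_gap'],s['q'].round(1))
im,d,c=snap('top'); cv2.imwrite('pics/top30z.png',cv2.resize(im[130:270,290:450],None,fx=4,fy=4))
im,d,c=snap('side'); cv2.imwrite('pics/side30z.png',cv2.resize(im[90:220,270:420],None,fx=4.6,fy=4.6,interpolation=cv2.INTER_CUBIC))
Rm=toolR(88,10); pm=np.array([.46,.18,.27]); delta(pm,Rm)
E
```

```text
44.75 [ 0.52900223 -0.10112882  0.23571563] [179.18601355  49.9127975   94.20033005] [ 0.47412546 -0.28748662 -0.49996006] 0.05170626747528583 [ -0.9  33.8 -24.2 108.8  62.   77.5 -55.2]
off [-0.335  1.411  0.193] rot [ 0.222  0.006 -0.036] deg 40.4 tcp [0.46 0.18 0.27]
```

View pics/side30z.png

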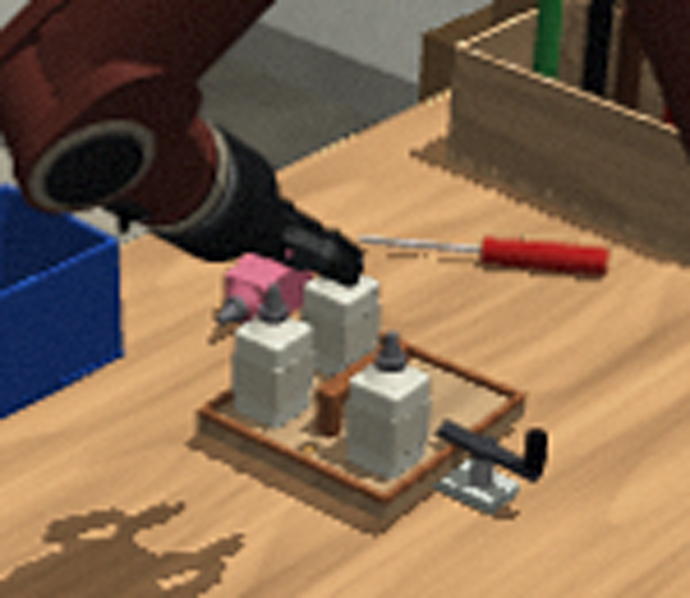

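View pics/top30z.png

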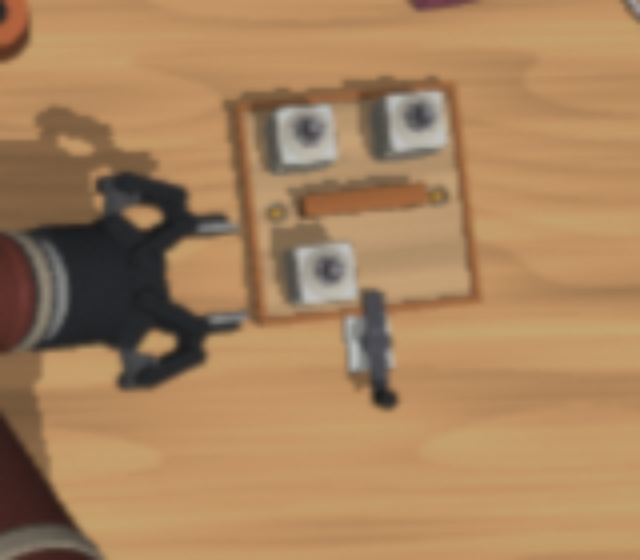

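Three bottles stand. Last is bottle C.

Request:
{"name": "send_rows", "arguments": {
  "increments": [
    {"offset":[-0.04,0.2,0.05],"delta_rot":[0.03,0,-0.005]},
    {"offset":[-0.08,0.4,0.1],"delta_rot":[0.06,0.001,-0.01]},
    {"offset":[-0.13,0.6,0.15],"delta_rot":[0.1,0.002,-0.015]},
    {"offset":[-0.18,0.8,0.19],"delta_rot":[0.14,0.003,-0.02]},
    {"offset":[-0.25,1,0.19],"delta_rot":[0.18,0.005,-0.03]},
    {"offset":[-0.335,1,0.19],"delta_rot":[0.222,0.006,-0.036]}
  ],
  "claw": -1
}}

```text
t: 45.45
ee_pos: [0.4593, 0.1049, 0.2681]
tool_rot: [-179.8, 9.3, 88.7]
contact_force: [-0.5, -1.3, -0.1]
finger_gap: 0.0856
```

Request:
{"name": "send_rows", "arguments": {
  "increments": [
    {"offset":[-0.05,0.2,0],"delta_rot":[0,0,0]},
    {"offset":[-0.1,0.4,0],"delta_rot":[0,0,0]},
    {"offset":[-0.1,0.6,0],"delta_rot":[0,0,0]},
    {"offset":[-0.1,0.8,0],"delta_rot":[0,0,0]},
    {"offset":[-0.1,0.95,0],"delta_rot":[0,0,0]},
    {"offset":[-0.1,0.95,0],"delta_rot":[0,0,0]},
    {"offset":[-0.1,0.95,0],"delta_rot":[0,0,0]}
  ]
}}

```text
t: 46.15
ee_pos: [0.4391, 0.2869, 0.2667]
tool_rot: [-179.6, 10.1, 88.2]
contact_force: [-0.1, -0.0, 0.5]
finger_gap: 0.0859
```

```bash
python3 - <<'E'
from h import *
s=status.get_state();print(s['t'],s['ee_pos'],s['tool_rot'],s['q'].round(1))
im,d,c=snap('wrist','w31'); P=cloud(c,d)
cc,wh,a,az,z,n=bottle(P,.442,.375,(.45,.47)); print(cc,wh,az,z,n)
az=float(az); Rt=toolR(az,40); g=[*(cc+.013*a),.025]; pre=tcp(g,Rt,.11); delta(pre,Rt); delta(tcp(g,Rt),Rt,pre,Rt)
E
```

```text
46.15 [0.43910818 0.28689618 0.26670313] [-179.6199196    10.13072147   88.24343654] [-14.1  29.9 -40.6  93.7  25.7  73.5 -63.7]
[0.44337653 0.37228906] [75.90962219 43.61470032] 86.745186 0.045186989042096254 3308
off [ 0.039  0.789 -0.861] rot [-0.166  0.006 -0.007] deg 29.9 tcp [0.447 0.444 0.095]
off [-0.02  -0.353 -0.421] rot [0. 0. 0.] deg 0.0 tcp [0.443 0.373 0.01 ]
```

View pics/w31.png

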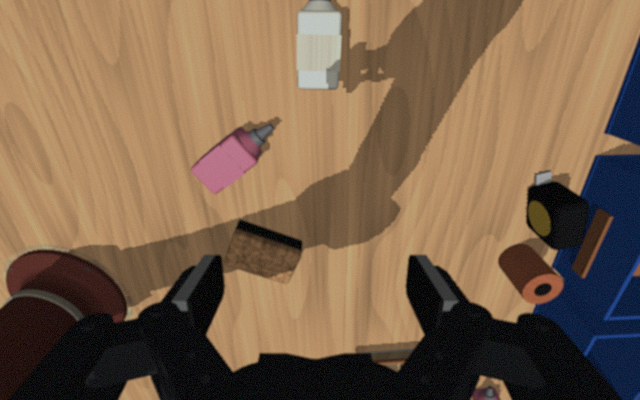

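Bottle C is at (319,45), measured at (0.443,0.372) with azimuth 87°.

Request:
{"name": "send_rows", "arguments": {
  "increments": [
    {"offset":[0.01,0.2,0],"delta_rot":[-0.04,0.002,-0.002]},
    {"offset":[0.02,0.4,0],"delta_rot":[-0.08,0.003,-0.004]},
    {"offset":[0.03,0.6,-0.1],"delta_rot":[-0.12,0.004,-0.005]},
    {"offset":[0.039,0.789,-0.25],"delta_rot":[-0.166,0.006,-0.007]},
    {"offset":[0.039,0.789,-0.45],"delta_rot":[-0.166,0.006,-0.007]},
    {"offset":[0.039,0.789,-0.65],"delta_rot":[-0.166,0.006,-0.007]},
    {"offset":[0.039,0.789,-0.84],"delta_rot":[-0.166,0.006,-0.007]},
    {"offset":[0.039,0.789,-0.84],"delta_rot":[-0.166,0.006,-0.007]},
    {"offset":[0.039,0.789,-0.84],"delta_rot":[-0.166,0.006,-0.007]}
  ]
}}

```text
t: 47.1
ee_pos: [0.4486, 0.4434, 0.1007]
tool_rot: [179.9, 40.0, 86.6]
contact_force: [-0.5, 0.3, 0.9]
finger_gap: 0.0853
```

```bash
python3 - <<'E'
from h import *
s=status.get_state();print(s['t'],s['ee_pos'],s['tool_rot'],s['q'].round(1))
im,d,c=snap('wrist','w32')
Rt=toolR(86.7,40); g=[.4442,.3853,.025]; delta(tcp(g,Rt),Rt)
E
```

```text
47.1 [0.44860987 0.4434241  0.10071658] [179.9182142   40.01839015  86.60166468] [-44.4  61.9 -28.3  62.5  37.4 100.9 -77.7]
off [-0.027 -0.357 -0.459] rot [-0.001  0.001  0.   ] deg 0.3 tcp [0.443 0.373 0.01 ]
```

View pics/w32.png

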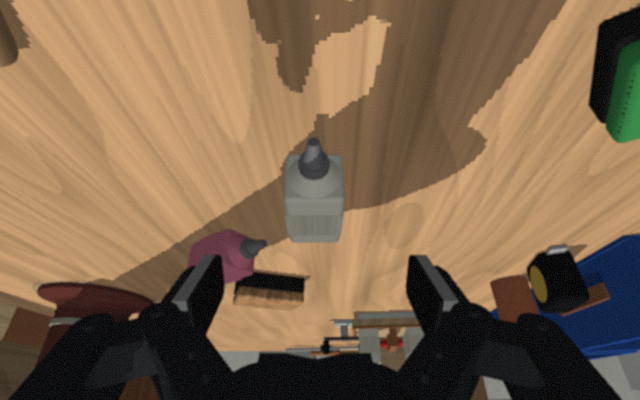

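Request:
{"name": "send_rows", "arguments": {
  "increments": [
    {"offset":[-0.007,-0.09,-0.115],"delta_rot":[0,0,0]},
    {"offset":[-0.014,-0.18,-0.23],"delta_rot":[0,0,0]},
    {"offset":[-0.02,-0.27,-0.34],"delta_rot":[0,0,0]},
    {"offset":[-0.025,-0.357,-0.455],"delta_rot":[0,0,0]},
    {"offset":[-0.025,-0.357,-0.455],"delta_rot":[0,0,0]},
    {"offset":[-0.025,-0.357,-0.455],"delta_rot":[0,0,0]}
  ]
}}

```text
t: 47.75
ee_pos: [0.444, 0.3747, 0.0118]
tool_rot: [179.7, 39.7, 86.5]
contact_force: [0.1, 0.9, 0.9]
finger_gap: 0.0857
```

Request:
{"name": "send_rows", "arguments": {
  "increments": [
    {"offset":[0,0,0],"delta_rot":[0,0,0]},
    {"offset":[0,0,0],"delta_rot":[0,0,0]},
    {"offset":[0,0,0],"delta_rot":[0,0,0]},
    {"offset":[0,0,0],"delta_rot":[0,0,0]},
    {"offset":[0,0,0],"delta_rot":[0,0,0]},
    {"offset":[0,0,0],"delta_rot":[0,0,0]}
  ],
  "claw": 1,
  "force": 60
}}

```text
t: 48.35
ee_pos: [0.443, 0.375, 0.0104]
tool_rot: [179.8, 39.7, 86.7]
contact_force: [0.7, 2.8, 5.0]
finger_gap: 0.0434
```

Request:
{"name": "send_rows", "arguments": {
  "increments": [
    {"offset":[0,0,0.1],"delta_rot":[0,0,0]},
    {"offset":[0,0,0.25],"delta_rot":[0,0,0]},
    {"offset":[0,0,0.45],"delta_rot":[0,0,0]},
    {"offset":[0,0,0.65],"delta_rot":[0,0,0]},
    {"offset":[0,0,0.85],"delta_rot":[0,0,0]},
    {"offset":[0,0,1],"delta_rot":[0,0,0]},
    {"offset":[0,0,1],"delta_rot":[0,0,0]}
  ]
}}

```text
t: 49.05
ee_pos: [0.4434, 0.3749, 0.2144]
tool_rot: [179.5, 39.5, 86.4]
contact_force: [0.5, -0.1, -1.9]
finger_gap: 0.0432
```

```bash
python3 - <<'E'
from h import *
s=status.get_state();print(s['t'],s['ee_pos'],s['tool_rot'],s['contact_force'],s['finger_gap'],s['q'].round(1))
im,d,c=snap('wrist','w33')
Rm=toolR(90,10); pm=np.array([.48,.18,.29]); delta(pm,Rm)
R2=toolR(92,-20); p2=np.array([.49,-.02,.29]); delta(p2,R2,pm,Rm)
Rp=toolR(94.6,-50); a=tcp([*spot(-54,-45),.25],Rp); delta(a,Rp,p2,R2)
E
```

```text
49.05 [0.44338215 0.37487344 0.21442417] [179.52722853  39.46037351  86.40953021] [ 0.51167747 -0.1382294  -1.90533696] 0.0432054401931739 [-39.1  49.7 -30.   71.6  35.6 103.1 -75.2]
off [ 0.185 -0.97   0.392] rot [ 0.165 -0.003  0.018] deg 29.8 tcp [0.48 0.18 0.29]
off [ 0.05 -1.    0.  ] rot [0.167 0.003 0.011] deg 30.1 tcp [ 0.49 -0.02  0.29]
off [ 0.251 -1.18  -0.261] rot [0.166 0.01  0.014] deg 30.1 tcp [ 0.54  -0.256  0.238]
```

View pics/w33.png

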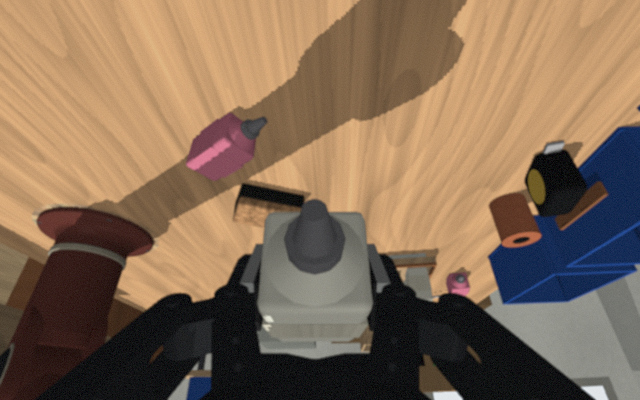

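Request:
{"name": "send_rows", "arguments": {
  "increments": [
    {"offset":[0.03,-0.1,0.1],"delta_rot":[0.02,0,0.002]},
    {"offset":[0.06,-0.25,0.2],"delta_rot":[0.05,0,0.005]},
    {"offset":[0.1,-0.43,0.3],"delta_rot":[0.08,-0.001,0.009]},
    {"offset":[0.14,-0.6,0.392],"delta_rot":[0.11,-0.002,0.012]},
    {"offset":[0.185,-0.8,0.392],"delta_rot":[0.14,-0.003,0.015]},
    {"offset":[0.185,-0.97,0.392],"delta_rot":[0.165,-0.003,0.018]},
    {"offset":[0.185,-0.97,0.392],"delta_rot":[0.165,-0.003,0.018]}
  ]
}}

```text
t: 49.8
ee_pos: [0.4812, 0.1669, 0.2862]
tool_rot: [-179.7, 10.8, 89.1]
contact_force: [0.7, -0.5, -1.9]
finger_gap: 0.0432
```

Request:
{"name": "send_rows", "arguments": {
  "increments": [
    {"offset":[0.01,-0.2,0],"delta_rot":[0.03,0,0.002]},
    {"offset":[0.02,-0.4,0],"delta_rot":[0.065,0.001,0.004]},
    {"offset":[0.03,-0.6,0],"delta_rot":[0.1,0.002,0.006]},
    {"offset":[0.04,-0.8,0],"delta_rot":[0.135,0.003,0.009]},
    {"offset":[0.05,-1,0],"delta_rot":[0.167,0.003,0.011]},
    {"offset":[0.05,-1,0],"delta_rot":[0.167,0.003,0.011]}
  ]
}}

```text
t: 50.4
ee_pos: [0.4894, -0.0358, 0.2824]
tool_rot: [-179.3, -19.7, 90.5]
contact_force: [0.6, -1.8, -2.8]
finger_gap: 0.0433
```

Request:
{"name": "send_rows", "arguments": {
  "increments": [
    {"offset":[0.05,-0.2,0],"delta_rot":[0.03,0.002,0.003]},
    {"offset":[0.1,-0.4,0],"delta_rot":[0.06,0.004,0.006]},
    {"offset":[0.15,-0.6,0],"delta_rot":[0.09,0.006,0.009]},
    {"offset":[0.2,-0.8,0],"delta_rot":[0.12,0.008,0.012]},
    {"offset":[0.25,-0.95,0],"delta_rot":[0.15,0.01,0.014]},
    {"offset":[0.25,-1,0],"delta_rot":[0.166,0.01,0.014]},
    {"offset":[0.25,-1,0],"delta_rot":[0.166,0.01,0.014]}
  ]
}}

```text
t: 51.1
ee_pos: [0.539, -0.224, 0.2821]
tool_rot: [-179.1, -49.9, 93.8]
contact_force: [0.1, -0.1, -0.9]
finger_gap: 0.0434
```

```bash
python3 - <<'E'
from h import *
s=status.get_state();print(s['t'],s['ee_pos'],s['tool_rot'],s['contact_force'],s['finger_gap'],s['q'].round(1))
Rp=toolR(94.6,-50)
for z in(.22,.11): delta(tcp([*spot(-54,-45),z],Rp),Rp)
im,d,c=snap('wrist','w34')
E
```

```text
51.1 [ 0.53897591 -0.22400313  0.28206766] [-179.10093949  -49.9102699    93.84748932] [ 0.11960623 -0.07419267 -0.90781498] 0.04341724593472742 [ 60.9  54.  -54.1  70.4  -5.3  90.9  19.2]
off [ 0.006 -0.16  -0.371] rot [ 0.001 -0.003  0.   ] deg 0.6 tcp [ 0.54  -0.256  0.208]
off [ 0.006 -0.16  -0.921] rot [ 0.001 -0.003  0.   ] deg 0.6 tcp [ 0.54  -0.256  0.098]
```

View pics/w34.png

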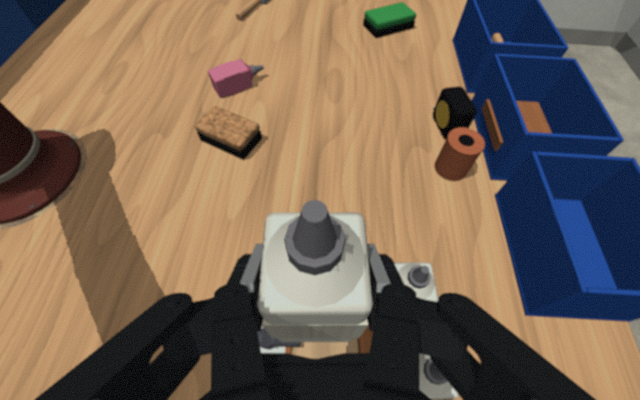

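Request:
{"name": "send_rows", "arguments": {
  "increments": [
    {"offset":[0.006,-0.08,0],"delta_rot":[0,-0.003,0]},
    {"offset":[0.006,-0.16,-0.1],"delta_rot":[0,-0.003,0]},
    {"offset":[0.006,-0.16,-0.27],"delta_rot":[0,-0.003,0]},
    {"offset":[0.006,-0.16,-0.45],"delta_rot":[0,-0.003,0]},
    {"offset":[0.006,-0.16,-0.63],"delta_rot":[0,-0.003,0]},
    {"offset":[0.006,-0.16,-0.8],"delta_rot":[0,-0.003,0]},
    {"offset":[0.006,-0.16,-0.9],"delta_rot":[0,-0.003,0]},
    {"offset":[0.006,-0.16,-0.9],"delta_rot":[0,-0.003,0]},
    {"offset":[0.006,-0.16,-0.9],"delta_rot":[0,-0.003,0]}
  ]
}}

```text
t: 52.05
ee_pos: [0.5419, -0.2513, 0.1097]
tool_rot: [179.1, -49.8, 95.6]
contact_force: [-0.1, -0.2, -0.3]
finger_gap: 0.0435
```

```bash
python3 - <<'E'
from h import *
s=status.get_state();print(s['t'],s['ee_pos'],s['tool_rot'],s['contact_force'],s['finger_gap'],s['q'].round(1))
Rp=toolR(94.6,-50)
for z in(.084,): delta(tcp([*spot(-54,-45),z],Rp),Rp)
im,d,c=snap('wrist','w35')
im,d,c=snap('side'); cv2.imwrite('pics/side35z.png',cv2.resize(im[90:220,290:440],None,fx=4.6,fy=4.6,interpolation=cv2.INTER_CUBIC))
E
```

```text
52.05 [ 0.54188416 -0.25132037  0.10969401] [179.11290807 -49.77227829  95.61687459] [-0.06275823 -0.24194748 -0.32490689] 0.04354674815159576 [ 61.1  66.  -50.2  73.6   1.9  80.4  27.4]
off [-0.009 -0.023 -0.19 ] rot [ 0.001  0.003 -0.002] deg 0.7 tcp [ 0.54  -0.256  0.072]
```

View pics/side35z.png

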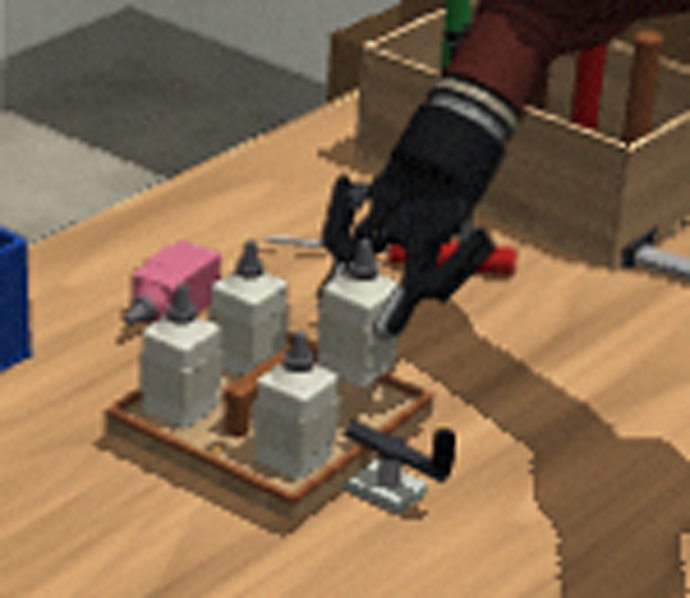

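View pics/w35.png

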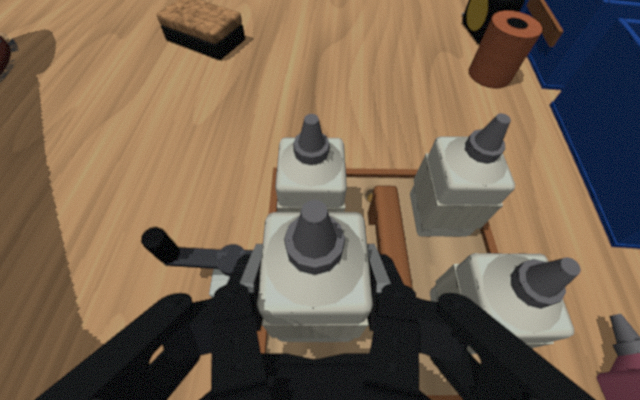

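Request:
{"name": "send_rows", "arguments": {
  "increments": [
    {"offset":[-0.009,-0.015,-0.05],"delta_rot":[0.001,0.003,-0.002]},
    {"offset":[-0.009,-0.023,-0.1],"delta_rot":[0.001,0.003,-0.002]},
    {"offset":[-0.009,-0.023,-0.14],"delta_rot":[0.001,0.003,-0.002]},
    {"offset":[-0.009,-0.023,-0.17],"delta_rot":[0.001,0.003,-0.002]},
    {"offset":[-0.009,-0.023,-0.185],"delta_rot":[0.001,0.003,-0.002]},
    {"offset":[-0.009,-0.023,-0.185],"delta_rot":[0.001,0.003,-0.002]}
  ]
}}

```text
t: 52.75
ee_pos: [0.5389, -0.257, 0.0711]
tool_rot: [-179.9, -50.1, 94.4]
contact_force: [-0.1, 0.2, 1.2]
finger_gap: 0.0435
```

Request:
{"name": "send_rows", "arguments": {
  "increments": [
    {"offset":[0,0,-0.005],"delta_rot":[0,0,0]},
    {"offset":[0,0,-0.01],"delta_rot":[0,0,0]},
    {"offset":[0,0,-0.01],"delta_rot":[0,0,0]}
  ]
}}

```text
t: 53.05
ee_pos: [0.539, -0.2569, 0.0711]
tool_rot: [-179.9, -50.1, 94.5]
contact_force: [-2.9, -3.0, 7.8]
finger_gap: 0.0432
```

Contact at the expected height. I'll ease off, open slightly and retreat along the tool axis.

Request:
{"name": "send_rows", "arguments": {
  "increments": [
    {"offset":[0,0,0.008],"delta_rot":[0,0,0]},
    {"offset":[0,0,0.008],"delta_rot":[0,0,0]}
  ]
}}

```text
t: 53.25
ee_pos: [0.5393, -0.2569, 0.0711]
tool_rot: [-179.9, -50.0, 94.5]
contact_force: [-1.9, -1.0, 4.3]
finger_gap: 0.0435
```

Request:
{"name": "send_rows", "arguments": {
  "increments": [
    {"offset":[0,0,0.002],"delta_rot":[0,0,0]},
    {"offset":[0,0,0.002],"delta_rot":[0,0,0]},
    {"offset":[0,0,0.002],"delta_rot":[0,0,0]},
    {"offset":[0,0,0.002],"delta_rot":[0,0,0]},
    {"offset":[0.004,-0.046,0.045],"delta_rot":[0,0,0]},
    {"offset":[0.01,-0.12,0.11],"delta_rot":[0,0,0]},
    {"offset":[0.018,-0.22,0.2],"delta_rot":[0,0,0]},
    {"offset":[0.026,-0.34,0.3],"delta_rot":[0,0,0]},
    {"offset":[0.037,-0.458,0.4],"delta_rot":[0,0,0]},
    {"offset":[0.037,-0.458,0.6],"delta_rot":[0,0,0]},
    {"offset":[0.037,-0.458,0.8],"delta_rot":[0,0,0]},
    {"offset":[0.037,-0.458,0.8],"delta_rot":[0,0,0]}
  ],
  "claw": -0.2
}}

```text
t: 54.45
ee_pos: [0.5491, -0.3487, 0.2374]
tool_rot: [179.1, -49.8, 95.1]
contact_force: [-0.1, 0.2, 1.2]
finger_gap: 0.0513
```

Request:
{"name": "send_rows", "arguments": {
  "increments": [
    {"offset":[-0.05,-0.1,0.1],"delta_rot":[-0.03,0,0]},
    {"offset":[-0.1,-0.2,0.2],"delta_rot":[-0.07,0,0]},
    {"offset":[-0.15,-0.3,0.2],"delta_rot":[-0.11,0,0]},
    {"offset":[-0.2,-0.4,0.2],"delta_rot":[-0.15,0,0]},
    {"offset":[-0.2,-0.4,0.2],"delta_rot":[-0.15,0,0]}
  ]
}}

```text
t: 54.95
ee_pos: [0.5066, -0.4286, 0.2736]
tool_rot: [-177.9, -22.8, 93.2]
contact_force: [-0.3, 0.1, 0.3]
finger_gap: 0.0512
```

```bash
python3 - <<'E'
from h import *
s=status.get_state();print(s['t'],s['ee_pos'],s['tool_rot'],s['contact_force'],s['finger_gap'],s['q'].round(1))
im,d,c=snap('top','top36'); cv2.imwrite('pics/top36z.png',cv2.resize(im[130:270,290:450],None,fx=4,fy=4,interpolation=cv2.INTER_CUBIC))
P=cloud(c,d)
for x,y in[(48,45),(54,-45),(-54,45),(-54,-45)]:
    w=spot(x,y); m=(np.hypot(P[...,0]-w[0],P[...,1]-w[1])<.03)&(P[...,2]>.095)&(P[...,2]<.113); q=P[m]
    A=np.c_[q[:,:2]-q[:,:2].mean(0),np.ones(len(q))]; k=np.linalg.lstsq(A,q[:,2],rcond=None)[0]
    print((x,y),len(q),q[:,:2].mean(0).round(3),'z',np.median(q[:,2]).round(4),'tilt deg',np.degrees(k[:2]).round(1))
im,d,c=snap('side','side36'); cv2.imwrite('pics/side36z.png',cv2.resize(im[90:220,270:420],None,fx=4.6,fy=4.6,interpolation=cv2.INTER_CUBIC))
E
```

```text
54.95 [ 0.50663606 -0.42863312  0.27363418] [-177.90871722  -22.77174453   93.16988117] [-0.26139163  0.09122546  0.25046038] 0.05124046494658416 [ 61.5  51.  -45.1  56.4  14.6  96.5  28.7]
(48, 45) 166 [ 0.637 -0.171] z 0.1035 tilt deg [ 1.5 -1.1]
(54, -45) 150 [ 0.646 -0.255] z 0.1039 tilt deg [-0.5 -1.9]
(-54, 45) 163 [ 0.532 -0.182] z 0.1036 tilt deg [-0.2 -1.5]
(-54, -45) 152 [ 0.539 -0.266] z 0.104 tilt deg [ 0.5 -0.4]
```

View pics/side36z.png

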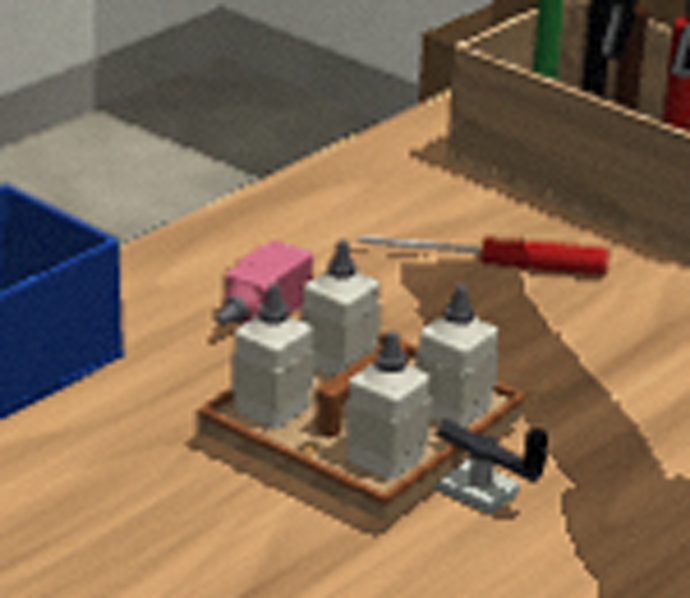

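View pics/top36z.png

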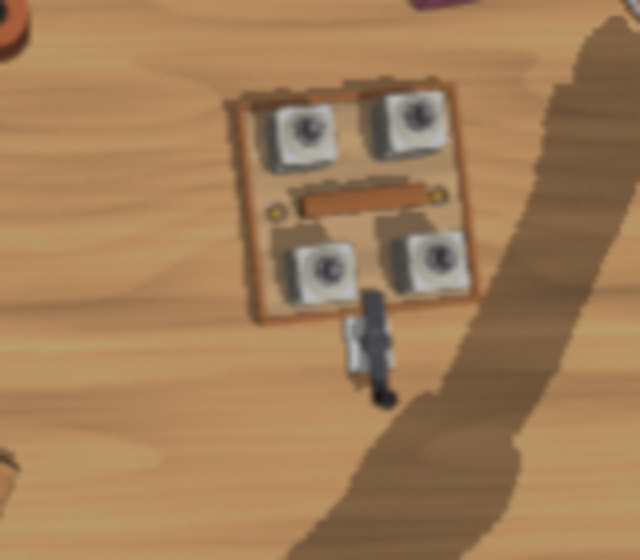

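View pics/top36.png

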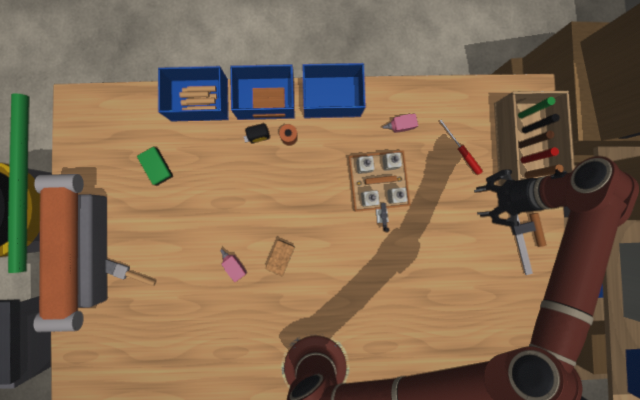

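All four bottles stand upright, with shoulders at 0.1035–0.104 m (0.103 expected). The bystanders are at the same pixels as at the start. One last check of the latch angle before handing in.

```bash
python3 - <<'E'
from h import *
im,d,c=load('top')
k=onz(c,290+385/4,130+398/4,.076); t=onz(c,290+373/4,130+293/4,.046)
v=(t-k)[:2]; print(k,t,np.linalg.norm(v),'tongue az',np.degrees(np.arctan2(v[1],v[0])),'-> theta deg',90+4.6-np.degrees(np.arctan2(v[1],v[0])))
P=cloud(c,d); q=P[np.abs(P[...,2]-.075)<.004]; q=q[np.hypot(q[:,0]-.44,q[:,1]+.23)<.03]; print('knob',q.mean(0) if len(q) else None)
a0=np.load('last_top.npz')
for nm,f in(('start','pics/top0.png'),('now','pics/top36.png')):
    i=cv2.imread(f); print(nm,[i[v-14:v+15,u-16:u+17].mean().round(2) for u,v in[(257,133),(288,133)]],)
i0,i1=cv2.imread('pics/top0.png'),cv2.imread('pics/top36.png')
for u,v in[(257,133),(288,134),(280,257)]: print(cv2.absdiff(i0,i1)[v-18:v+19,u-18:u+19].mean())
E
```

```text
[ 0.43488807 -0.23061696  0.076     ] [ 0.5170091  -0.23041013  0.046     ] 0.08212128231299962 tongue az 0.14430400981064798 -> theta deg 94.45569599018934
knob [ 0.4338116  -0.23357471  0.07490602]
start [np.float64(93.97), np.float64(116.76)]
now [np.float64(96.67), np.float64(120.12)]
2.8371073776479183
3.3601168736303872
3.4959824689554417
```

```bash
python3 -c "
from workcell import job; print(job.job_done())"
```

```text
the job is handed in; nothing more can be done
None
```

The job is handed in at about 55 s of the 208 s allowed: the tray is docked and latched, and all four glue bottles stand in it.

- **Tray:** I lifted it by the handle and lowered it onto the dock. Both pegs show in the holes. Depth at the four floor corners agreed to 0.2 mm, so it sits flat.
- **Latch:** I swung it to its stop, where the knob pushed back with 13 N. The last top view puts it at about 94°, slightly past the 1.62 rad (93°) stop, which is within measuring error. The tongue lies over the rim.
- **Bottles:** I picked up all four white bottles with a leaned tool and stood them up one by one. In the last pictures all four are upright. Their shoulders are at 0.1035–0.104 m against 0.103 m expected. The fitted tilt is 2° or less, which I take as noise.
- **Bystanders:** The sanding block, sandpaper roll and tape measure look the same in the first and last top views.

- **Joint 6 at its limit:** it came close to the end of its range twice, at 0.9° (limit 0.78°) and at 113.6° (limit 113.62°). No reading was past the range. The first of these made me place the second bottle from the right-hand side instead of from in front.
- **Grip and tray:** I saw neither the grip slackening nor the tray being knocked aside.

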